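# Arm the finds scanner: seat the interlock plug, then turn and hold the key switch

### The job

Arm the finds scanner: first push the loose black plug fully home in the rectangular socket on top of the low white control unit and let go of it. Then take the key with the square bow from the wooden rack, ease it past the sticky pins until it is fully home in the unit's key switch, and only then turn it a quarter turn clockwise, seen from above, to its stop. The switch springs back, so finish still gripping the key and holding it turned; leave the round-bow key, the antler and the two loose sherds where they are.

Things in the scene. Friction and masses are not known exactly. Their poses are not given: they have to be found in the camera images.
- plug_center (a point): Centre of the plug's black block grip, 36 (its x) x 26 (y) x 44 mm high, 22 mm above the grip's underside (shoulder). Below it a grey prong 28 (x) x 18 (y) mm, 20 mm long, tapered over its lowest 5 mm. Starts standing on its prong on the bench, z up, loose, 0.05 to 0.1 kg. Half a turn about z makes no difference.
- socket (a point): Centre of the socket's mouth in the control unit's top, 60 mm above the bench; hole 29.5 (x) x 19.5 (y) mm, 30 deep, z up. The unit is a fixed white case 140 (x) x 240 (y) x 60 mm; the socket lies 65 mm to +y of its middle, the key switch 60 mm to -y. Plug home: shoulder on the unit's top, plug_center 22 mm above this point, its x parallel to this x.
- key_center (a point): Centre of the bow (grip plate) of the square-bow steel key: 36 wide (its x) x 9 thick (y) x 46 mm high, 23 mm above the bow's underside (shoulder). Blade below: 14 (x) x 6 (y) mm, 28 long, lowest 5 mm tapered. Starts upright in one of the rack's two slots, shoulder on the rack's top, z up, loose, 0.04 to 0.09 kg. Half a turn about z makes no difference.
- roundkey_center (a point): Centre of the bow of the other key, round, 46 mm across and 9 mm thick, standing in the rack's other slot. Leave it there.
- rack_top (a point): Centre of the top of the fixed light-wood key rack, 160 mm (x) by 50 mm (y) by 36 mm high; its two slots lie 37 mm either side of the middle along its x, slot length along x, 2 to 3 mm looser than the blades.
- keyhole (a point): Centre of the slot's mouth in the brass rotor's face, 66 mm above the bench, flush with a fixed steel bezel 62 mm across. Slot 15.5 (x) x 7.5 (y) mm, 34 deep, z up; the frame turns with the rotor. Two sprung pins stick out 2.5 mm, 10 mm down at its +x end and 20 mm down at its -x end; pushing past takes 3 to 10 N. Key home: shoulder on the face, key_center 23 mm above this point, x parallel.
- keyswitch (a joint): Rotor angle, rad: 0 at rest and at the start, grows clockwise seen from above to a hard stop at 1.57 (quarter turn). A spring returns it to 0 when let go; holding it at the stop takes about 0.1 N m. The blade has about 0.15 rad of play in the slot and a grip gives a little, so the hand must turn about 1.8 rad to bring the rotor to its stop.
- antler_mid (a point): Middle of a loose brown antler about 250 mm long and 22 mm thick lying at the far side. Leave it.
- sherd_a_mid (a point): Middle of a loose white potsherd, about 60 by 45 by 8 mm, on the bench near the robot. Leave it.
- sherd_b_mid (a point): Middle of a loose white potsherd, about 50 by 50 by 8 mm, at the far side. Leave it.
There are look-alikes about, which are no part of the job. What is meant by the part that bears plug_center is not orange, and is the larger of those in its own colour. What is shaped like the part that bears key_center but orange is not meant.

How it is judged:
On the way, in this order (a step that is already met when the one before it is completed fails the run):
1. the plug is fully home in the socket and let go (horizontal distance between plug_center and socket below 0.004 m and z of plug_center in the frame of socket between 0.015 and 0.0255 m and angle between the x axis of plug_center and the x axis of socket, either way round below 0.15 rad and angle between plug_center's own z axis and vertical below 0.12 rad and contact force between the fingers and plug below 0.3 N), for 0.2 s.
2. the square-bow key is fully home in the key switch, not yet turned (horizontal distance between key_center and keyhole below 0.005 m and z of key_center in the frame of keyhole between 0.016 and 0.0265 m and angle between the x axis of key_center and the x axis of keyhole, either way round below 0.3 rad and angle between key_center's own z axis and vertical below 0.15 rad and value of joint keyswitch below 0.4 rad), for 0.1 s.
At the end, for the whole second after the job is handed in: Plug home (shoulder within 3.5 mm of the unit top, 4 mm of the socket axis), not held; square key home (within 3.5 mm in height, 5 mm of the axis), rotor past 1.35 rad, fingers gripping the key, through the last second; round key, antler, sherds within 30 mm of their start (all of step 1 and horizontal distance between key_center and keyhole below 0.005 m and z of key_center in the frame of keyhole between 0.016 and 0.0265 m and angle between the x axis of key_center and the x axis of keyhole, either way round below 0.3 rad and angle between key_center's own z axis and vertical below 0.15 rad and value of joint keyswitch above 1.35 rad and contact force between the fingers and key above 1 N and distance of each of roundkey_center, antler_mid, sherd_a_mid, sherd_b_mid from where it was at the start of the episode below 0.03 m); the arm keeps its last pose, push and grip.
It fails at once if the round-bow key, the antler or a sherd was moved more than 30 mm (distance of any of roundkey_center, antler_mid, sherd_a_mid, sherd_b_mid from where it was at the start of the episode above 0.03 m).
It also fails if it takes over 67 s, if anything falls off the work surface, if the arm or the gripper's body presses on something with over 40 N, if the wrist force passes 120 N, or if a joint passes its speed limit or range.

### The arm

A 6-joint arm with a two-finger parallel gripper is mounted at the origin on the work surface. World frame = base frame: x ahead of the robot, y to its left, z up, the work surface at z = 0. Lengths are in m, angles in rad, forces in N, time in s.
With the tool pointing down it reaches from about 0.3 to 0.875 m from the base axis. Payload 6.4 kg.
Tool frame: the origin (TCP) lies at the very end of the fingers, on their centre line; the grasp point (between the pads) lies 19 mm behind it; x points along the fingers, z is the direction in which the jaws open and shut, and the axes are right-handed (so a half turn about x gives the same grasp; the last joint's range is limited). The gripper opens to 88 mm and grips with 3 to 60 N. Pads are 18 mm wide; open, the fingers measure 123 mm over their backs; the gripper's body (75 mm by 187 mm) begins 45 mm behind the grasp point.
Start: joints at [-1.507, 0.181, 1.607, -0, 1.354, -0.206], TCP at [0.153, -0.554, 0.239] pointing down, gripper open.
Joint ranges: [-2.99, 2.99], [-0.89, 2.07], [0.3, 2.58], [-1.14, 4.28], [0, 2.63], [-3.12, 3.12]. Speed limits (rad/s): [2.57, 2.57, 3.01, 3.14, 3.14, 3.14].

### API

Orientations are given as a rotation vector (axis times angle).
In Python, from station import robot gives the robot as it stands. The module is installed in compiled form; this text tells all that it offers.
- The arm moves only by the tool apply_moves, never from a script. Its argument "moves" is a list of rows, each an object of numbers: "dx", "dy", "dz": the shift along the world's x, y, z in mm; "wx", "wy", "wz": the turn, a rotation vector about the world's x, y, z in degrees. In form: [{"dx": .., "dy": .., "dz": .., "wx": .., "wy": .., "wz": ..}, ...]. A call has 1 to 10 rows; each row shifts and turns the commanded pose from where the row before left it; what a row does not reach is not made up. A row lasts 1/10 s, in which the tool goes at most 50 mm and 8.59 degrees, less where a joint would pass 70% of its speed; a pose out of reach is approached as far as the arm can. A call with a gripper value outside its range is refused whole. "jaw" is the gripper's target within -1 to 1 (fully open at 1, half-way at 0, shut at -1), set as the call begins (left out, the last holds). The fingers move at their own pace and stop on an object; "force" is the grip in N (left out, the last holds). Time passes only in rows, so rows that do not move let the fingers close. It gives the time, the measured TCP pose, the force and the opening at its end, in the units of the state.
- robot.state(): the state, without advancing time (a new reading comes with each control period).
- robot.camera(name): name is "scene" or "side" or "wrist"; returns a dict with "pixels" (384x512x3 uint8, blue, green, red), "fx", "fy", "cx", "cy" (pixels), "camera_from_world" (4x4, takes a point from world to camera coordinates). Camera axes: x right, y up, looking along -z (the intrinsics and any distortion apply to the point x, -y, -z); pixel columns grow to the right and rows downward; lengths in m; the calibration is good to about 2 mm. A picture is of the moment at which its call begins. There is no depth.
- robot.finish_job(): hands the job in, once; it reports no verdict.
The state is a dict: "t": time; "q": joint angles; "joint_velocities": joint speeds; "effort": joint torques, N m; "ee_pos": TCP position; "tcp_rot": TCP orientation; "wrist_force": force on the tool from outside, world axes, zero at the start; "wrist_torque": the same for the moment, N m; "gripper_width": opening from 0.0 (shut) to 1.0 (fully open).
Only numpy, scipy, OpenCV 4.12 (cv2) and the standard library are available. Lean on these libraries where they do the work, as an engineer would, in place of code of your own. Each camera call takes 0.05 s, during which the arm holds its last target.

## Working session

There is one attempt and no reset: what is moved stays moved. The work goes in short steps, Python scripts to look and compute and a tool call to move; the robot and the scene stay as the last step left them, time stands still between calls to the robot, and variables do not carry over. Pictures are saved under pics/ and viewed, and the job is handed in when it is done.

Besides the shell and the picture viewer there is one more tool, called after "Emit:" as name([rows], argument=value, ...), one row to a line, values as JSON. apply_moves: Moves the arm, as the interface text tells. Its arguments: {"type":"object","properties":{"moves":{"type":"array"},"jaw":{"type":"number"},"force":{"type":"number"}},"required":["moves"]}

```bash
mkdir -p pics; cat > h.py <<'E'
import numpy as np, cv2
from station import robot
def snap(n,tag):
    c=robot.camera(n); cv2.imwrite(f'pics/{tag}.png',c['pixels'])
    np.savez(f'{tag}.npz',**{k:np.array(v) for k,v in c.items()}); return c
def load(tag):
    d=np.load(f'{tag}.npz'); return {k:d[k] for k in d.files}
def ray(c,u,v):
    T=c['camera_from_world']; R=T[:3,:3]; o=-R.T@T[:3,3]
    d=R.T@np.array([(u-c['cx'])/c['fx'],-(v-c['cy'])/c['fy'],-1.]); return o,d
def plane(c,u,v,z):
    o,d=ray(c,u,v); return o+d*(z-o[2])/d[2]
def proj(c,p):
    T=c['camera_from_world']; q=T[:3,:3]@np.array(p)+T[:3,3]
    return np.array([c['cx']+c['fx']*q[0]/-q[2], c['cy']-c['fy']*q[1]/-q[2]])
E
python3 - <<'E'
from h import *
for n in ['scene','side','wrist']:
    c=snap(n,n+'0'); print(n,{k:(v if np.ndim(v)==0 else np.round(v,3).tolist()) for k,v in c.items() if k!='pixels'})
print(robot.state())
E
```

```text
scene {'fx': 365.3219573381161, 'fy': 365.3219573381161, 'cx': 255.5106345399663, 'cy': 189.12807044089473, 'camera_from_world': [[-0.642, 0.767, -0.004, 0.309], [-0.403, -0.333, 0.852, 0.171], [0.652, 0.549, 0.523, -1.138], [0.0, 0.0, 0.0, 1.0]]}
side {'fx': 471.6381716614174, 'fy': 471.6381716614174, 'cx': 254.86431908783106, 'cy': 193.16248653634935, 'camera_from_world': [[-0.997, -0.079, 0.002, 0.563], [0.059, -0.718, 0.693, -0.042], [-0.053, 0.691, 0.721, -1.029], [0.0, 0.0, 0.0, 1.0]]}
wrist {'fx': 301.2341041415082, 'fy': 301.2341041415082, 'cx': 252.92593380352795, 'cy': 196.4616112253637, 'camera_from_world': [[0.266, -0.964, -0.001, -0.575], [0.925, 0.256, -0.279, 0.038], [0.269, 0.074, 0.96, -0.389], [0.0, 0.0, 0.0, 1.0]]}
{'t': 0.15, 'q': array([-1.50727753e+00,  1.81390263e-01,  1.60777281e+00, -2.22366673e-05,
        1.35381825e+00, -2.06296735e-01]), 'joint_velocities': array([ 0.00039708, -0.00075163, -0.00331949, -0.00055167, -0.00011857,
       -0.0018787 ]), 'effort': array([ 1.48777264e-03, -4.34231365e+01, -3.42174733e+01,  7.03224493e-02,
        3.55950685e-02, -7.48256889e-05]), 'ee_pos': array([ 0.1532532 , -0.55376597,  0.23800859]), 'tcp_rot': array([ 1.00916796,  1.32578996, -1.00744422]), 'wrist_force': array([0.06583993, 0.78873346, 0.07735707]), 'wrist_torque': array([ 0.01844849, -0.03235983,  0.03742316]), 'gripper_width': 1.0040585130543562}
```

View pics/scene0.png

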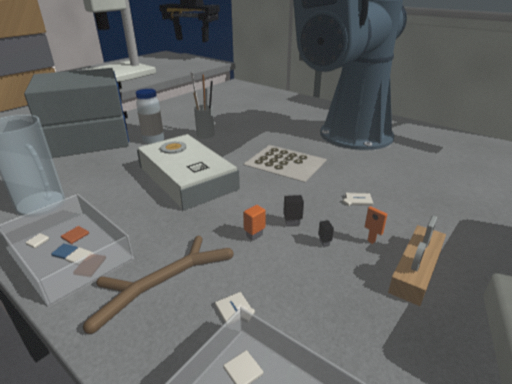

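View pics/side0.png

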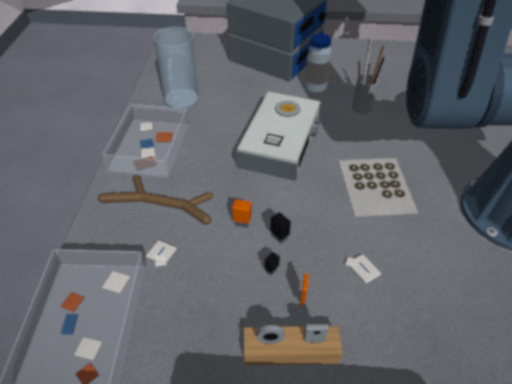

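View pics/wrist0.png

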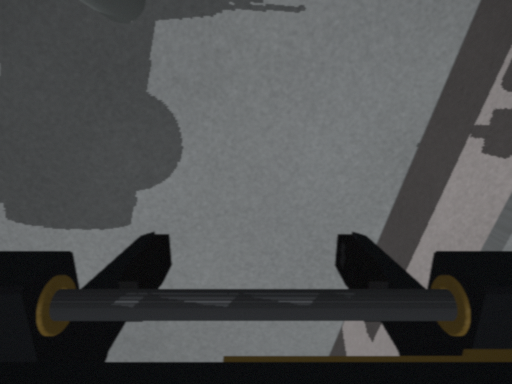

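The side view shows the unit with its socket at (273,140) and brass switch at (287,107). The larger black plug is at (281,227), with a small black decoy at (271,262). The square key sits in the rack at (317,333) and the round one at (270,334). Next come rough positions.

```bash
python3 - <<'E'
from h import *
s=load('scene0'); d=load('side0')
for n,z,a,b in [('socket',.06,(198,167),(273,140)),('keyhole',.066,(173,147),(287,107)),('plugtop',.064,(293,198),(280,218)),('sqkey bow',.06,(432,228),(317,333)),('round',.06,(420,252),(270,334)),('sherd a',.005,(358,199),(363,268)),('unitcorner',.06,(139,149),(268,94)),('orange key',.03,(375,222),(305,290)),('decoy',.02,(326,231),(271,262))]:
    print(n,plane(s,*a,z).round(3),plane(d,*b,z).round(3))
for n in ['scene0','side0']:
    p=cv2.imread(f'pics/{n}.png')
    if n=='scene0': r=p[120:320,120:470]
    else: r=p[80:380,220:420]
    k=800/r.shape[1] if n=='scene0' else 2
    cv2.imwrite(f'pics/{n}_z.png',cv2.resize(r,None,fx=k,fy=k,interpolation=cv2.INTER_CUBIC))
E
```

```text
socket [ 0.531 -0.129  0.06 ] [ 0.533 -0.131  0.06 ]
keyhole [ 0.506 -0.247  0.066] [ 0.504 -0.255  0.066]
plugtop [0.506 0.116 0.064] [0.506 0.113 0.064]
sqkey bow [0.426 0.353 0.06 ] [0.436 0.351 0.06 ]
round [0.502 0.359 0.06 ] [0.512 0.359 0.06 ]
sherd a [0.34  0.18  0.005] [0.339 0.177 0.005]
unitcorner [ 0.56  -0.314  0.06 ] [ 0.555 -0.317  0.06 ]
orange key [0.431 0.256 0.03 ] [0.453 0.252 0.03 ]
decoy [0.503 0.193 0.02 ] [0.518 0.188 0.02 ]
```

View pics/scene0_z.png

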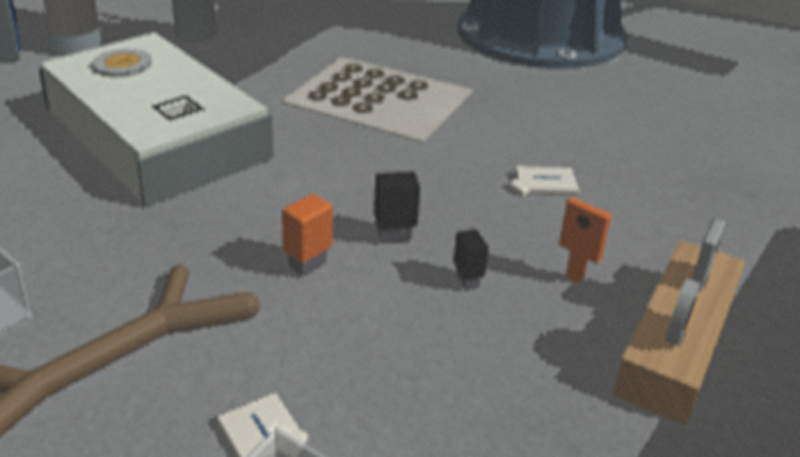

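View pics/side0_z.png

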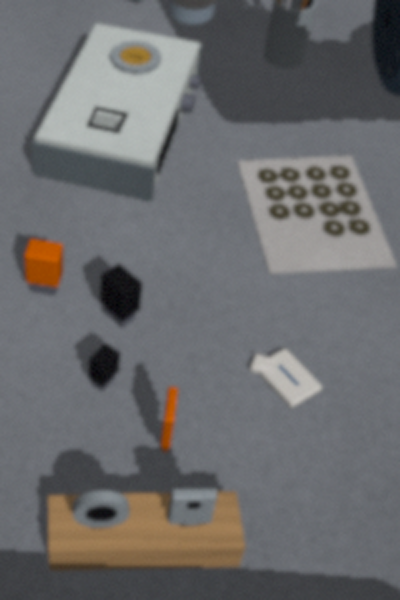

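```bash
python3 - <<'E'
from h import *
from scipy.spatial.transform import Rotation as R
st=robot.state(); w=load('wrist0'); T=w['camera_from_world']
Rt=R.from_rotvec(st['tcp_rot']).as_matrix(); print(Rt.round(3))
o=-T[:3,:3].T@T[:3,3]; print('cam',o.round(3),'in tool',(Rt.T@(o-st['ee_pos'])).round(4)); print('look in tool',(Rt.T@-T[2,:3]).round(3),'right in tool',(Rt.T@T[0,:3]).round(3))
np.savez('ext.npz',o=Rt.T@(o-st['ee_pos']),R=T[:3,:3]@Rt)
s=load('scene0');d=load('side0')
# unit corners
for a in [(139,149),(190,137),(236,172),(180,190)]: print(a,plane(s,*a,.06).round(3))
for a in [(268,94),(320,100),(296,165),(237,152)]: print(a,plane(d,*a,.06).round(3))
E
```

```text
[[-0.     0.964  0.267]
 [ 0.001  0.267 -0.964]
 [-1.     0.    -0.001]]
cam [ 0.223 -0.535  0.384] in tool [-0.1459  0.0725  0.0002]
look in tool [ 0.96  -0.279  0.   ] right in tool [-0. -0.  1.]
(139, 149) [ 0.56  -0.314  0.06 ]
(190, 137) [ 0.429 -0.272  0.06 ]
(236, 172) [ 0.494 -0.046  0.06 ]
(180, 190) [ 0.623 -0.083  0.06 ]
(268, 94) [ 0.555 -0.317  0.06 ]
(320, 100) [ 0.42  -0.301  0.06 ]
(296, 165) [ 0.477 -0.049  0.06 ]
(237, 152) [ 0.612 -0.081  0.06 ]
```

```bash
python3 - <<'E'
from h import *
s=load('scene0');d=load('side0')
def tri(a,b):
    o1,d1=ray(s,*a);o2,d2=ray(d,*b)
    d1/=np.linalg.norm(d1);d2/=np.linalg.norm(d2)
    A=np.array([d1,-d2]).T; t=np.linalg.lstsq(A,o2-o1,rcond=None)[0]
    p,q=o1+t[0]*d1,o2+t[1]*d2; return ((p+q)/2).round(3),np.linalg.norm(p-q).round(4)
print('cup base',plane(s,205,135,0),plane(d,363,110,0)); print('brush tip',tri((194,74),(367,40)),tri((211,74),(382,45)))
print('bottle base',plane(s,152,140,0),plane(d,316,90,0),'top',tri((148,94),(320,40)))
print('orange plug',tri((255,210),(242,205)),'decoy',tri((326,226),(271,258)))
E
```

```text
cup base [ 0.29988669 -0.35757475  0.        ] [ 0.29652997 -0.35027551  0.        ]
brush tip (array([ 0.317, -0.367,  0.192]), np.float64(0.0077)) (array([ 0.284, -0.335,  0.194]), np.float64(0.0147))
bottle base [ 0.42838553 -0.45405078  0.        ] [ 0.42340964 -0.43599574  0.        ] top (array([ 0.426, -0.444,  0.146]), np.float64(0.0081))
orange plug (array([0.584, 0.085, 0.064]), np.float64(0.0004)) decoy (array([0.519, 0.198, 0.045]), np.float64(0.0022))
```

Emit:
apply_moves([
  {"dx": 28,"dy": 28,"dz": 25},
  {"dx": 28,"dy": 28,"dz": 25},
  {"dx": 28,"dy": 28,"dz": 25},
  {"dx": 30,"dy": 30,"dz": 10},
  {"dx": 32,"dy": 32},
  {"dx": 32,"dy": 32},
  {"dx": 32,"dy": 32},
  {"dx": 32,"dy": 32},
  {"dx": 32,"dy": 32,"dz": -10},
  {"dx": 32,"dy": 32,"dz": -10},
], jaw=1, force=20)

```text
invalid input
```

Emit:
apply_moves([
  {"dx": 30,"dy": 30,"dz": -20},
  {"dx": 30,"dy": 30,"dz": -25},
  {"dz": 0},
])

```text
invalid input
```

```bash
python3 - <<'E'
from h import *
c=snap('wrist','w1'); st=robot.state(); print(st['t'],st['ee_pos'],st['q'].round(2),st['joint_velocities'].round(3))
E
```

```text
0.2 [ 0.15325076 -0.55388934  0.23817876] [-1.51  0.18  1.61 -0.    1.35 -0.21] [ 0.001 -0.003 -0.004  0.     0.001 -0.001]
```

View pics/w1.png

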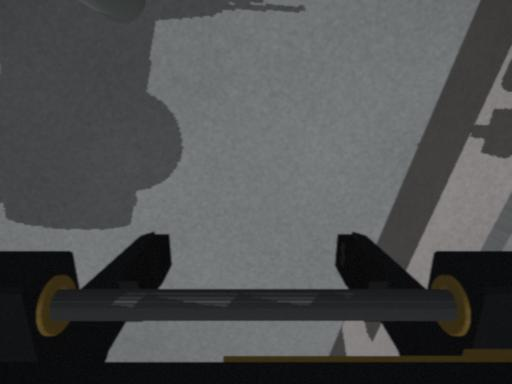

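The view is unchanged because both calls were refused. I'll give all six keys in every row.

Emit:
apply_moves([
  {"dx": 28,"dy": 28,"dz": 25,"wx": 0,"wy": 0,"wz": 0},
  {"dx": 28,"dy": 28,"dz": 25,"wx": 0,"wy": 0,"wz": 0},
  {"dx": 28,"dy": 28,"dz": 25,"wx": 0,"wy": 0,"wz": 0},
  {"dx": 30,"dy": 30,"dz": 10,"wx": 0,"wy": 0,"wz": 0},
  {"dx": 32,"dy": 32,"dz": 0,"wx": 0,"wy": 0,"wz": 0},
  {"dx": 32,"dy": 32,"dz": 0,"wx": 0,"wy": 0,"wz": 0},
  {"dx": 32,"dy": 32,"dz": 0,"wx": 0,"wy": 0,"wz": 0},
  {"dx": 32,"dy": 32,"dz": 0,"wx": 0,"wy": 0,"wz": 0},
  {"dx": 32,"dy": 32,"dz": -10,"wx": 0,"wy": 0,"wz": 0},
  {"dx": 32,"dy": 32,"dz": -10,"wx": 0,"wy": 0,"wz": 0},
], jaw=1, force=20)

```text
t: 1.2
ee_pos: [0.4605, -0.2467, 0.3038]
tcp_rot: [1.008, 1.324, -1.008]
wrist_force: [0.9, -1.2, -0.2]
gripper_width: 0.999
```

Emit:
apply_moves([
  {"dx": 30,"dy": 30,"dz": -20,"wx": 0,"wy": 0,"wz": 0},
  {"dx": 25,"dy": 25,"dz": -30,"wx": 0,"wy": 0,"wz": 0},
  {"dx": 0,"dy": 0,"dz": 0,"wx": 0,"wy": 0,"wz": 0},
])

```text
t: 1.5
ee_pos: [0.5142, -0.1887, 0.249]
tcp_rot: [1.006, 1.335, -1.005]
wrist_force: [-0.8, 0.7, 0.4]
gripper_width: 1.0
```

```bash
python3 - <<'E'
from h import *
c=snap('wrist','w1'); st=robot.state(); print(st['t'],st['ee_pos'],st['q'].round(2),st['joint_velocities'].round(3))
E
```

```text
1.55 [ 0.51395642 -0.19078727  0.25114287] [-0.57  0.11  1.66 -0.    1.38  0.73] [-0.051 -0.043 -0.035 -0.014  0.015 -0.018]
```

View pics/w1.png

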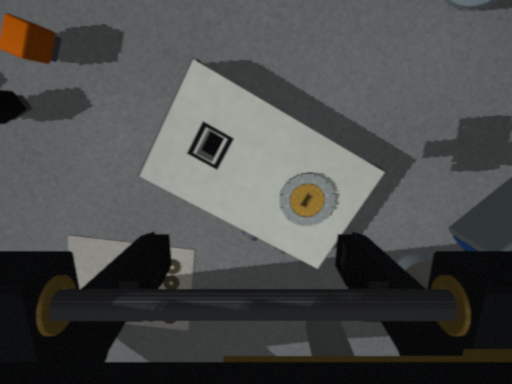

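The wrist view shows the socket at (211,145), the brass rotor slot at (307,201) and the full unit outline. Now I'll measure these.

```bash
cat > unit.py <<'E'
from h import *
import sys
def go(tag):
    c=load(tag); p=c['pixels']; g=cv2.cvtColor(p,cv2.COLOR_BGR2GRAY); hsv=cv2.cvtColor(p,cv2.COLOR_BGR2HSV)
    m=((g>165)).astype(np.uint8); m=cv2.morphologyEx(m,cv2.MORPH_OPEN,np.ones((3,3)))
    cs,_=cv2.findContours(m,cv2.RETR_EXTERNAL,cv2.CHAIN_APPROX_NONE); k=max(cs,key=cv2.contourArea)
    k=cv2.convexHull(k)[:,0]
    P=np.array([plane(c,u,v,.06)[:2] for u,v in k]).astype(np.float32)
    r=cv2.minAreaRect(P*1000); print('unit rect mm',r)
    # brass
    b=cv2.inRange(hsv,(10,100,60),(30,255,255)); cs,_=cv2.findContours(b,cv2.RETR_EXTERNAL,cv2.CHAIN_APPROX_NONE); k=max(cs,key=cv2.contourArea)
    P=np.array([plane(c,*q,.066)[:2] for q in k[:,0]]); ctr,rad=cv2.minEnclosingCircle((P*1000).astype(np.float32)); print('rotor',ctr,rad)
    fm=np.zeros_like(g); cv2.drawContours(fm,[cv2.convexHull(k)],-1,255,-1); fm=cv2.erode(fm,np.ones((5,5)))
    sl=((fm>0)&(g<75)).astype(np.uint8)
    for z,mm,nm in [(.066,sl,'slot')]:
        cs,_=cv2.findContours(mm,cv2.RETR_EXTERNAL,cv2.CHAIN_APPROX_NONE); k=max(cs,key=cv2.contourArea)
        P=np.array([plane(c,*q,z)[:2]*1000 for q in k[:,0]]).astype(np.float32); print(nm,cv2.minAreaRect(P))
    x,y=[int(t) for t in proj(c,[.531,-.13,.06])]; print('socket px',x,y)
    r=g[y-35:y+35,x-35:x+35]
    d=(g<90).astype(np.uint8); cs,_=cv2.findContours(d,cv2.RETR_CCOMP,cv2.CHAIN_APPROX_NONE)
    for k in cs:
        a=cv2.contourArea(k); q=k[:,0].mean(0)
        if a>40 and abs(q-[x,y]).max()<15:
            P=np.array([plane(c,*q,.06)[:2]*1000 for q in k[:,0]]).astype(np.float32); print('sock',a,cv2.minAreaRect(P))
    cr=lambda u,v:cv2.resize(p[v-35:v+35,u-35:u+35],None,fx=5.7,fy=5.7,interpolation=cv2.INTER_CUBIC)
    u,v=[int(t) for t in proj(c,[.506,-.25,.066])]
    cv2.imwrite(f'pics/{tag}_z.png',np.hstack([cr(x,y),cr(u,v)]))
go(sys.argv[1])
E
python3 unit.py w1
```

```text
unit rect mm ((445.24969482421875, -255.0200958251953), (87.20831298828125, 31.69944190979004), 54.406089782714844)
rotor (584.5130615234375, 64.94735717773438) 29.109451293945312
slot ((584.3775024414062, 54.835365295410156), (25.99967384338379, 30.49530029296875), 85.11874389648438)
socket px 206 146
sock 1150.0 ((532.5646362304688, -133.31788635253906), (37.0004997253418, 39.3816032409668), 76.3490219116211)
sock 164.0 ((530.5983276367188, -141.45188903808594), (12.234103202819824, 34.148193359375), 75.42495727539062)
sock 139.5 ((535.13916015625, -122.10106658935547), (7.452347278594971, 33.47418212890625), 72.21528625488281)
```

View pics/w1_z.png

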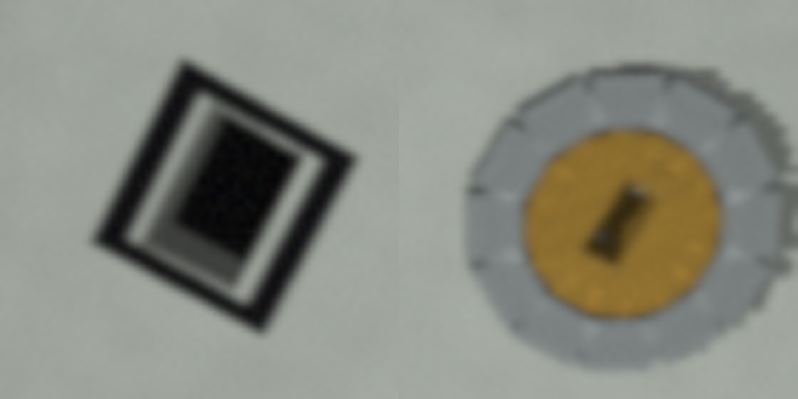

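The socket frame and hole share a centre, and the rotor slot is clear. I'll restrict the masks to the region of interest.

```bash
cat > unit2.py <<'E'
from h import *
import sys
def go(tag):
    c=load(tag); p=c['pixels']; g=cv2.cvtColor(p,cv2.COLOR_BGR2GRAY); hsv=cv2.cvtColor(p,cv2.COLOR_BGR2HSV)
    roi=np.zeros_like(g); q=np.array([proj(c,[x,y,.06]) for x,y in [(.56,-.35),(.40,-.31),(.47,-.02),(.64,-.06)]]).astype(np.int32); cv2.fillConvexPoly(roi,q,255)
    m=((g>135)&(roi>0)&(hsv[...,1]<40)).astype(np.uint8); m=cv2.morphologyEx(m,cv2.MORPH_OPEN,np.ones((5,5)))
    cs,_=cv2.findContours(m,cv2.RETR_EXTERNAL,cv2.CHAIN_APPROX_NONE); k=max(cs,key=cv2.contourArea)
    pl=lambda k,z:np.array([plane(c,*t,z)[:2]*1000 for t in k[:,0]]).astype(np.float32)
    r=cv2.minAreaRect(pl(cv2.convexHull(k),.06)); print('unit rect',r)
    b=cv2.inRange(hsv,(8,100,60),(32,255,255))&roi; cs,_=cv2.findContours(b,cv2.RETR_EXTERNAL,cv2.CHAIN_APPROX_NONE); k=max(cs,key=cv2.contourArea)
    print('rotor',cv2.minEnclosingCircle(pl(k,.066)),cv2.fitEllipse(pl(k,.066)))
    fm=np.zeros_like(g); cv2.drawContours(fm,[cv2.convexHull(k)],-1,255,-1); fm=cv2.erode(fm,np.ones((7,7)))
    sl=((fm>0)&(hsv[...,2]<95)).astype(np.uint8); cs,_=cv2.findContours(sl,cv2.RETR_EXTERNAL,cv2.CHAIN_APPROX_NONE); k=max(cs,key=cv2.contourArea); print('slot',cv2.minAreaRect(pl(k,.066)))
    d=((g<90)&(roi>0)).astype(np.uint8); cs,_=cv2.findContours(d,cv2.RETR_EXTERNAL,cv2.CHAIN_APPROX_NONE); x,y=proj(c,[.532,-.132,.06])
    for k in cs:
        if cv2.contourArea(k)>40 and cv2.pointPolygonTest(k,(x,y),True)>-5: print('frame',cv2.contourArea(k),cv2.minAreaRect(pl(k,.06)))
go(sys.argv[1])
E
python3 unit2.py w1
```

```text
unit rect ((517.2843017578125, -196.44772338867188), (239.55996704101562, 139.75083923339844), 76.48429870605469)
rotor ((503.51702880859375, -254.60684204101562), 19.459136962890625) ((503.5230712890625, -254.6119842529297), (37.620540618896484, 37.722415924072266), 118.87552642822266)
slot ((503.28985595703125, -253.71768188476562), (6.285801887512207, 14.522624015808105), 78.5951919555664)
frame 1150.0 ((532.5646362304688, -133.31788635253906), (37.0004997253418, 39.3816032409668), 76.3490219116211)
```

The unit fit matches its known size (239.6 x 139.8 mm). The socket comes out at (532.5,-133.3), the keyhole at about (503.4,-254.7), and unit x at -13.5°. Next I'll view the plug and rack.

Emit:
apply_moves([
  {"dx": -4,"dy": 30,"dz": 5,"wx": 0,"wy": 0,"wz": 0},
  {"dx": -5,"dy": 45,"dz": 5,"wx": 0,"wy": 0,"wz": 0},
  {"dx": -5,"dy": 45,"dz": 5,"wx": 0,"wy": 0,"wz": 0},
  {"dx": -5,"dy": 45,"dz": 5,"wx": 0,"wy": 0,"wz": 0},
  {"dx": -5,"dy": 45,"dz": 0,"wx": 0,"wy": 0,"wz": 0},
  {"dx": -5,"dy": 45,"dz": 0,"wx": 0,"wy": 0,"wz": 0},
  {"dx": -5,"dy": 45,"dz": 0,"wx": 0,"wy": 0,"wz": 0},
  {"dx": -5,"dy": 45,"dz": 0,"wx": 0,"wy": 0,"wz": 0},
  {"dx": -5,"dy": 40,"dz": 0,"wx": 0,"wy": 0,"wz": 0},
  {"dx": 0,"dy": 0,"dz": 0,"wx": 0,"wy": 0,"wz": 0},
])

```text
t: 2.55
ee_pos: [0.4699, 0.1946, 0.2751]
tcp_rot: [1.007, 1.326, -1.003]
wrist_force: [-0.2, -0.6, -0.1]
gripper_width: 1.0
```

```bash
python3 - <<'E'
from h import *
c=snap('wrist','w2'); st=robot.state(); print(st['t'],st['ee_pos'],st['q'].round(2),st['joint_velocities'].round(3))
E
```

```text
2.6 [0.47033205 0.19264096 0.2749207 ] [ 0.16 -0.    1.73 -0.    1.41  1.45] [-0.055 -0.001  0.012 -0.016 -0.001 -0.02 ]
```

View pics/w2.png

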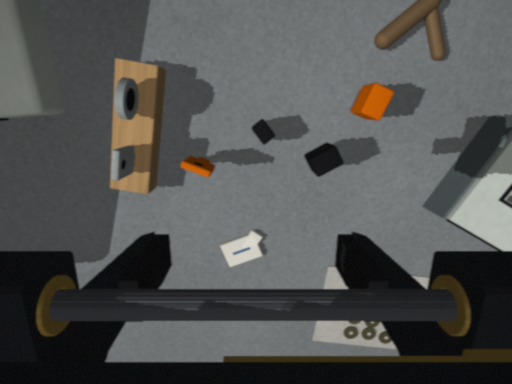

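The wrist view shows the plug at (323,158), rack at (138,125), square key at (119,163), round key at (126,98), orange key at (197,166) and the small black decoy at (263,131). I'll measure these next.

```bash
python3 - <<'E'
from h import *
c=load('w2'); p=c['pixels']; g=cv2.cvtColor(p,cv2.COLOR_BGR2GRAY); hsv=cv2.cvtColor(p,cv2.COLOR_BGR2HSV)
pl=lambda k,z:np.array([plane(c,*t,z)[:2]*1000 for t in k[:,0]]).astype(np.float32)
m=cv2.inRange(hsv,(8,60,70),(25,170,255)); m[:,200:]=0; m[:50]=0; m[200:]=0
m=cv2.morphologyEx(m,cv2.MORPH_OPEN,np.ones((3,3)))
cs,_=cv2.findContours(m,cv2.RETR_EXTERNAL,cv2.CHAIN_APPROX_NONE); k=max(cs,key=cv2.contourArea)
print('rack',cv2.minAreaRect(pl(cv2.convexHull(k),.036)))
a=cv2.resize(p[120:195,280:375],None,fx=6,fy=6,interpolation=cv2.INTER_CUBIC); a=np.clip(a.astype(float)*2.0,0,255)
b=cv2.resize(p[50:200,95:215],None,fx=5,fy=5,interpolation=cv2.INTER_CUBIC)
cv2.imwrite('pics/w2a.png',a); cv2.imwrite('pics/w2b.png',b[:600])
m=(g<38).astype(np.uint8); m[:120]=0;m[200:]=0;m[:,:290]=0;m[:,360:]=0
cs,_=cv2.findContours(m,cv2.RETR_EXTERNAL,cv2.CHAIN_APPROX_NONE); k=max(cs,key=cv2.contourArea); print(cv2.boundingRect(k),cv2.minAreaRect(pl(k,.064)))
E
```

```text
rack ((475.18841552734375, 352.1904602050781), (161.01959228515625, 52.76030731201172), 5.975784778594971)
(306, 144, 37, 32) ((508.1290588378906, 117.41513061523438), (30.89221954345703, 36.47443771362305), 44.93606948852539)[ WARN:0@0.501] global loadsave.cpp:1063 imwrite_ Unsupported depth image for selected encoder is fallbacked to CV_8U.
```

View pics/w2a.png

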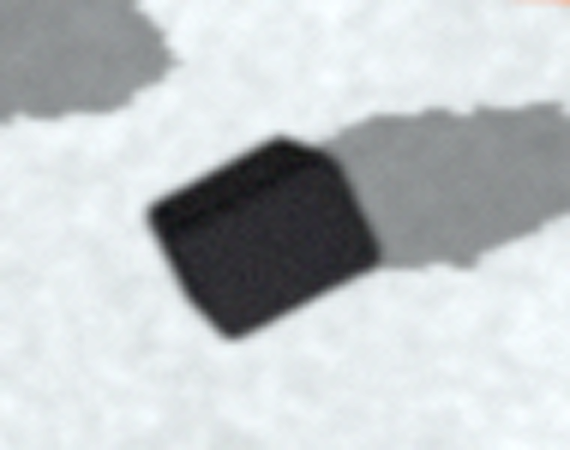

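View pics/w2b.png

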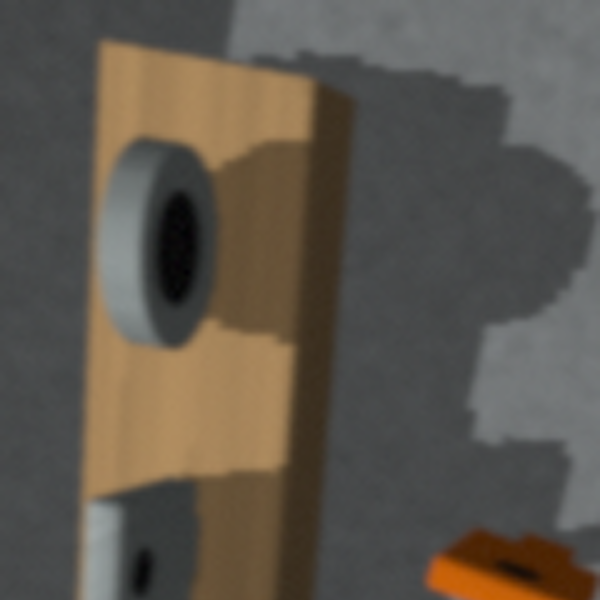

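```bash
python3 - <<'E'
from h import *
c=load('w2')
P=np.array([plane(c,280+u/6,120+v/6,.064)[:2]*1000 for u,v in [(172,236),(325,160),(381,258),(233,338)]])
print(P.round(1),P.mean(0)); 
for i in range(4):
    d=P[(i+1)%4]-P[i]; print(np.hypot(*d).round(1),np.degrees(np.arctan2(d[1],d[0])).round(1))
E
```

```text
[[502.4 134.5]
 [524.8 110.3]
 [509.5  92.9]
 [486.1 116. ]] [505.70368882 113.42575349]
32.9 -47.2
23.1 -131.3
32.8 135.4
24.6 48.5
```

Plug at (505.7,113.4) with its long axis at about -44.5°. I'll grip across the long axis (+30° yaw) and take one closer look.

Emit:
apply_moves([
  {"dx": 9,"dy": -20,"dz": -36,"wx": 0,"wy": 0,"wz": 7.5},
  {"dx": 9,"dy": -20,"dz": -36,"wx": 0,"wy": 0,"wz": 7.5},
  {"dx": 9,"dy": -20,"dz": -36,"wx": 0,"wy": 0,"wz": 7.5},
  {"dx": 8,"dy": -19,"dz": -36,"wx": 0,"wy": 0,"wz": 7.5},
  {"dx": 0,"dy": 0,"dz": 0,"wx": 0,"wy": 0,"wz": 0},
  {"dx": 0,"dy": 0,"dz": 0,"wx": 0,"wy": 0,"wz": 0},
], jaw=0.5)

```text
t: 3.2
ee_pos: [0.5055, 0.1111, 0.1302]
tcp_rot: [0.612, 1.483, -0.613]
wrist_force: [0.4, 0.2, 0.9]
gripper_width: 0.747
```

```bash
python3 - <<'E'
from h import *
c=snap('wrist','w3'); st=robot.state(); print(st['t'],st['ee_pos'],st['q'].round(3),st['joint_velocities'].round(3),st['gripper_width'])
a=np.clip(c['pixels'].astype(float)*1.8,0,255).astype(np.uint8); cv2.imwrite('pics/w3b.png',a)
E
```

```text
3.25 [0.50631061 0.11182881 0.13133893] [-0.012  0.181  1.842  0.     1.117  0.77 ] [ 0.024 -0.021 -0.014  0.001 -0.006 -0.007] 0.7452685310004898
```

View pics/w3b.png

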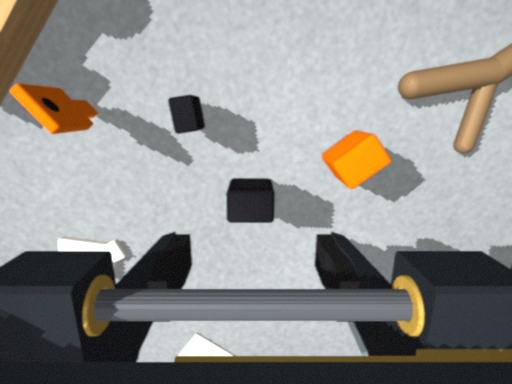

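The plug is squared up in view at (250,201). I'll zoom in to find the top-face edges.

```bash
python3 - <<'E'
from h import *
c=load('w3'); a=cv2.resize(c['pixels'][170:230,210:290],None,fx=9,fy=9,interpolation=cv2.INTER_CUBIC); cv2.imwrite('pics/w3z.png',np.clip(a.astype(float)*3.5,0,255).astype(np.uint8))
print(proj(c,[.5057,.1134,.064]))
E
```

```text
[250.1833717  207.67994128]
```

View pics/w3z.png

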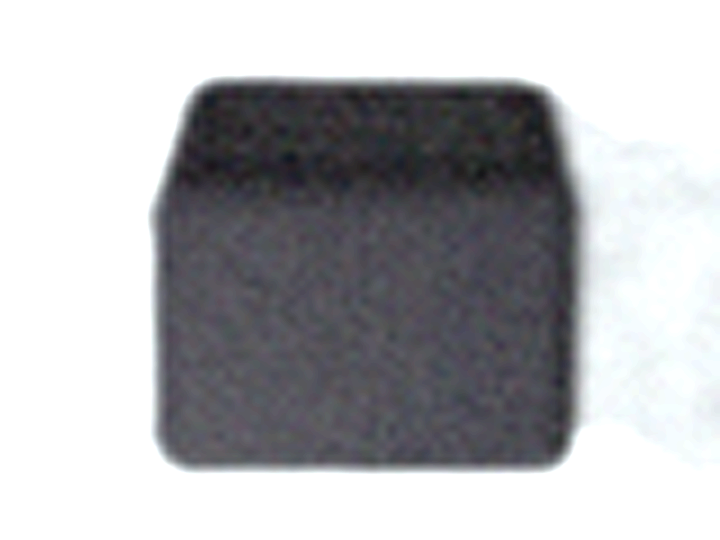

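```bash
python3 - <<'E'
from h import *
from scipy.spatial.transform import Rotation as R
c=load('w3'); z=.062
b=plane(c,250.65,222.2,z); t=plane(c,250.65,190,z); l=plane(c,227.2,208,z); r=plane(c,274.1,208,z)
print(b,t,np.linalg.norm(b-t),np.linalg.norm(l-r)); 
u=(t-b)/np.linalg.norm(t-b); ctr=b+u*.013; print('centre',ctr,np.degrees(np.arctan2(*(r-l)[[1,0]])))
st=robot.state(); print('delta',(ctr-st['ee_pos'])*1000,(R.from_rotvec(st['tcp_rot']).as_matrix().T@(ctr-st['ee_pos']))*1000)
E
```

```text
[0.49724652 0.10448682 0.062     ] [0.51515842 0.12237981 0.062     ] 0.025317887655669565 0.03512212481479698
centre [0.50644376 0.11367435 0.062     ] -44.90865965825034
delta [  0.13315453   1.84554109 -69.33892864] [69.33906877  1.31366338 -1.29561078]
```

Emit:
apply_moves([
  {"dx": 0,"dy": 1.5,"dz": -34,"wx": 0,"wy": 0,"wz": 0},
  {"dx": 0,"dy": 0,"dz": -35,"wx": 0,"wy": 0,"wz": 0},
  {"dx": 0,"dy": 0,"dz": -34,"wx": 0,"wy": 0,"wz": 0},
  {"dx": 0,"dy": 0,"dz": 0,"wx": 0,"wy": 0,"wz": 0},
])

```text
t: 3.65
ee_pos: [0.5031, 0.1147, 0.025]
tcp_rot: [0.607, 1.488, -0.61]
wrist_force: [-0.6, -0.5, -0.3]
gripper_width: 0.748
```

Emit:
apply_moves([
  {"dx": 0,"dy": 0,"dz": 0,"wx": 0,"wy": 0,"wz": 0},
  {"dx": 0,"dy": 0,"dz": 0,"wx": 0,"wy": 0,"wz": 0},
  {"dx": 0,"dy": 0,"dz": 0,"wx": 0,"wy": 0,"wz": 0},
  {"dx": 0,"dy": 0,"dz": 0,"wx": 0,"wy": 0,"wz": 0},
  {"dx": 0,"dy": 0,"dz": 0,"wx": 0,"wy": 0,"wz": 0},
  {"dx": 0,"dy": 0,"dz": 0,"wx": 0,"wy": 0,"wz": 0},
], jaw=-1, force=20)

```text
t: 4.25
ee_pos: [0.5066, 0.1144, 0.0283]
tcp_rot: [0.609, 1.481, -0.607]
wrist_force: [-2.1, 0.6, 8.9]
gripper_width: 0.405
```

Gripped: the opening of 0.405 is about 36 mm. Now I'll lift and carry it to above the socket.

Emit:
apply_moves([
  {"dx": 0,"dy": 0,"dz": 25,"wx": 0,"wy": 0,"wz": 0},
  {"dx": 0,"dy": 0,"dz": 40,"wx": 0,"wy": 0,"wz": 0},
  {"dx": 0,"dy": 0,"dz": 40,"wx": 0,"wy": 0,"wz": 0},
  {"dx": 4,"dy": -37,"dz": 0,"wx": 0,"wy": 0,"wz": 5},
  {"dx": 4,"dy": -42,"dz": 0,"wx": 0,"wy": 0,"wz": 5.3},
  {"dx": 5,"dy": -42,"dz": 0,"wx": 0,"wy": 0,"wz": 5.3},
  {"dx": 5,"dy": -42,"dz": 0,"wx": 0,"wy": 0,"wz": 5.3},
  {"dx": 4,"dy": -42,"dz": 0,"wx": 0,"wy": 0,"wz": 5.3},
  {"dx": 4,"dy": -42,"dz": 0,"wx": 0,"wy": 0,"wz": 5.2},
  {"dx": 0,"dy": 0,"dz": 0,"wx": 0,"wy": 0,"wz": 0},
])

```text
t: 5.25
ee_pos: [0.5319, -0.1377, 0.1324]
tcp_rot: [0.18, 1.561, -0.184]
wrist_force: [-0.0, 0.8, -0.4]
gripper_width: 0.404
```

```bash
python3 - <<'E'
from h import *
for i in range(3):
    c=snap('wrist','w4'); st=robot.state(); print(st['t'],st['ee_pos'].round(4),st['q'].round(3),(st['q'][0]-st['q'][5])*57.2958,st['wrist_force'].round(1),st['gripper_width'])
snap('side','s4');snap('scene','c4')
E
```

```text
5.3 [ 0.5314 -0.1352  0.132 ] [-0.466  0.243  1.765 -0.     1.133 -0.232] -13.393640780791303 [-0.5  0.4  0.3] 0.40895404094751353
5.35 [ 0.531  -0.1335  0.1317] [-0.463  0.242  1.766  0.     1.133 -0.231] -13.324497034393243 [ 0.  -1.  -0.4] 0.4087041281052933
5.4 [ 0.5309 -0.1324  0.1316] [-0.462  0.242  1.767  0.     1.133 -0.231] -13.22927348360613 [-0.   0.5 -0.4] 0.40547310186805396
```

View pics/w4.png

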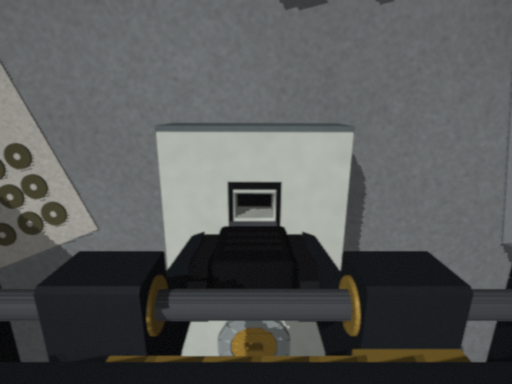

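View pics/c4.png

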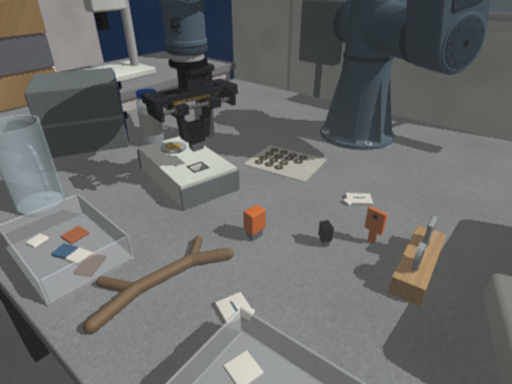

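```bash
python3 unit2.py w4; python3 - <<'E'
from h import *
c=load('w4'); a=cv2.resize(c['pixels'][165:285,190:320],None,fx=5,fy=5,interpolation=cv2.INTER_CUBIC); cv2.imwrite('pics/w4z.png',np.clip(a.astype(float)*2.0,0,255).astype(np.uint8))
for t,r in [('s4',(60,160,220,340)),('c4',(90,190,120,250))]:
    c=load(t); a=c['pixels'][r[0]:r[1],r[2]:r[3]]; cv2.imwrite(f'pics/{t}z.png',np.clip(cv2.resize(a,None,fx=5,fy=5,interpolation=cv2.INTER_CUBIC).astype(float)*1.6,0,255).astype(np.uint8))
E
```

```text
unit rect ((533.3278198242188, -129.52908325195312), (104.25471496582031, 140.40333557128906), 76.33029174804688)
rotor ((498.2886962890625, -266.29205322265625), 42.62288284301758) ((502.2347412109375, -254.3127899169922), (33.20176696777344, 89.60865020751953), 79.06178283691406)
slot ((509.41778564453125, -253.41043090820312), (28.05060577392578, 50.2174072265625), 76.655517578125)
frame 31890.0 ((515.0158081054688, -196.226318359375), (211.38006591796875, 172.15284729003906), 76.32324981689453)
```

View pics/w4z.png

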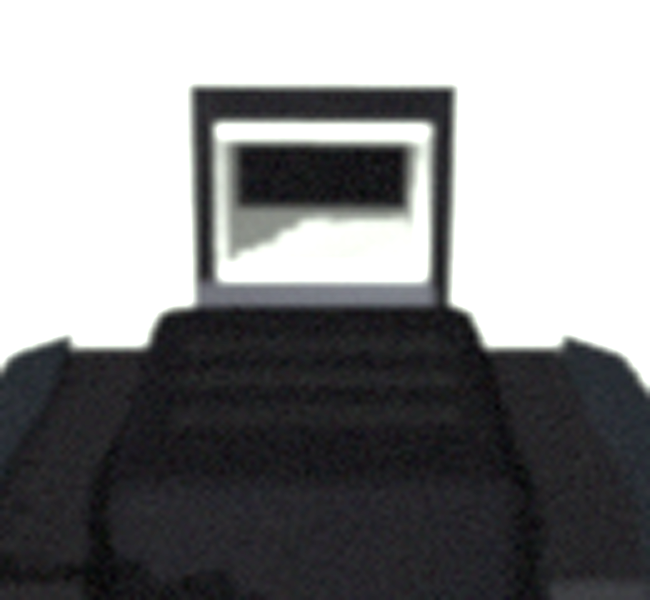

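View pics/s4z.png

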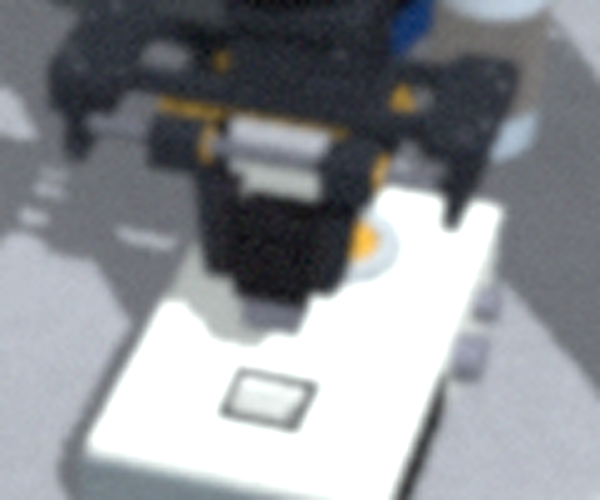

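View pics/c4z.png

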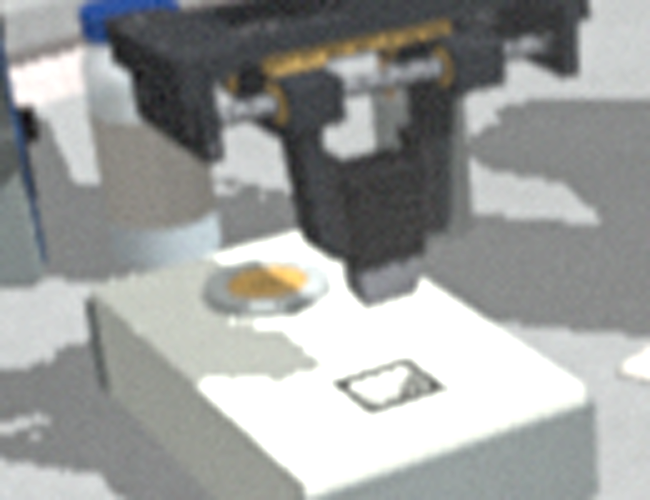

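```bash
python3 - <<'E'
from h import *
th=np.radians(-13.55); ex=np.array([np.cos(th),np.sin(th)]); ey=np.array([-ex[1],ex[0]])
S=np.array([532.5,-133.27])
def un(c,u,v,z): 
    d=plane(c,u,v,z)[:2]*1000-S; return np.round([d@ex,d@ey],2)
c=load('w4'); Z=lambda a,b:(190+a/5,165+b/5)
print('w4 frame TL,TR',un(c,*Z(193,88),.06),un(c,*Z(455,88),.06),'L@280',un(c,*Z(197,280),.06),'R',un(c,*Z(449,280),.06))
print('white TL TR',un(c,*Z(213,122),.06),un(c,*Z(435,122),.06))
print('holeTL TR',un(c,*Z(232,142),.06),un(c,*Z(412,142),.06))
print('prong tip L R',un(c,*Z(199,283),.104),un(c,*Z(443,283),.104),' shoulder L R',un(c,*Z(199,307),.124),un(c,*Z(443,307),.124))
print('grip edge L R',un(c,*Z(160,315),.124),un(c,*Z(475,315),.124))
c=load('w1'); x=(206-35);y=(146-35)
for q in [(183,62),(355,157),(262,332),(95,240)]: print('w1 frame',un(c,x+q[0]/5.7,y+q[1]/5.7,.06))
st=robot.state(); print((st['ee_pos'][:2]*1000-S)@np.array([ex,ey]).T)
E
```

```text
w4 frame TL,TR [-18.94  18.65] [19.98 18.79] L@280 [-18.91 -11.79] R [ 19.96 -11.65]
white TL TR [-16.05  13.43] [17.15 13.55]
holeTL TR [-13.25  10.34] [13.77 10.43]
prong tip L R [-15.06   4.63] [14.99  4.74]  shoulder L R [-13.5    9.52] [13.22  9.61]
grip edge L R [-17.79   8.56] [16.75  8.68]
w1 frame [19.23 17.92]
w1 frame [ 19.53 -18.93]
w1 frame [-19.65 -19.02]
w1 frame [-19.41  17.8 ]
[-1.93674625  1.44515542]
```

The arm was still settling in that frame, so I'll take a settled one before judging the offset.

Emit:
apply_moves([
  {"dx": 0,"dy": 0,"dz": 0,"wx": 0,"wy": 0,"wz": 0},
  {"dx": 0,"dy": 0,"dz": 0,"wx": 0,"wy": 0,"wz": 0},
])

```text
t: 5.7
ee_pos: [0.5313, -0.1316, 0.1317]
tcp_rot: [0.179, 1.563, -0.179]
wrist_force: [-0.5, -0.0, 0.2]
gripper_width: 0.408
```

```bash
python3 - <<'E'
from h import *
th=np.radians(-13.55); ex=np.array([np.cos(th),np.sin(th)]); ey=np.array([-ex[1],ex[0]]); S=np.array([532.5,-133.27])
for i in range(2):
    c=snap('wrist','w5'); st=robot.state(); print(st['t'],st['ee_pos'].round(4),(st['ee_pos'][:2]*1000-S)@np.array([ex,ey]).T,(st['q'][0]-st['q'][5])*57.2958)
a=cv2.resize(c['pixels'][165:285,190:320],None,fx=5,fy=5,interpolation=cv2.INTER_CUBIC); cv2.imwrite('pics/w5z.png',np.clip(a.astype(float)*2.6,0,255).astype(np.uint8))
E
```

```text
5.75 [ 0.5313 -0.1318  0.1318] [-1.5039294   1.13939922] -13.07300429170441
5.8 [ 0.5314 -0.132   0.1318] [-1.40495693  0.95295186] -13.08541736350104
```

View pics/w5z.png

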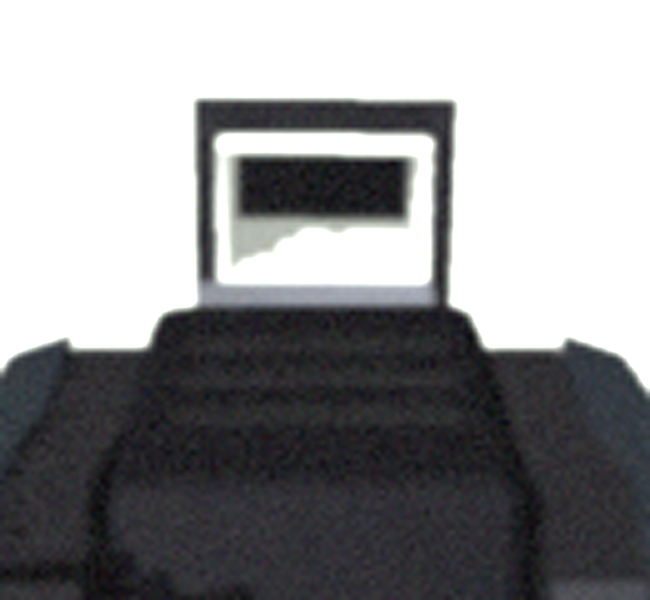

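```bash
python3 - <<'E'
from h import *
th=np.radians(-13.55); ex=np.array([np.cos(th),np.sin(th)]); ey=np.array([-ex[1],ex[0]])
S=np.array([532.5,-133.27])
def un(c,u,v,z): 
    d=plane(c,u,v,z)[:2]*1000-S; return np.round([d@ex,d@ey],2)
c=load('w5'); Z=lambda a,b:(190+a/5,165+b/5)
print('frame TL,TR',un(c,*Z(197,101),.06),un(c,*Z(455,101),.06),'L@270',un(c,*Z(201,270),.06),'R',un(c,*Z(447,270),.06))
print('white TL TR',un(c,*Z(214,133),.06),un(c,*Z(435,133),.06))
for z in (.104,.107,.11): print('tip',z,un(c,*Z(199,284),z),un(c,*Z(441,284),z))
print('grip edge',un(c,*Z(162,310),.124),un(c,*Z(472,310),.124))
T=c['camera_from_world']; print('cam',-T[:3,:3].T@T[:3,3])
E
```

```text
frame TL,TR [-18.53  18.23] [19.9  18.54] L@270 [-18.29  -8.58] R [19.59 -8.27]
white TL TR [-16.05  13.31] [17.07 13.58]
tip 0.104 [-15.17   6.1 ] [14.64  6.34]
tip 0.107 [-14.93   7.26] [14.37  7.49]
tip 0.11 [-14.7    8.41] [14.09  8.64]
grip edge [-17.69  10.74] [16.28 11.01]
cam [ 0.54817254 -0.06180119  0.27775913]
```

Emit:
apply_moves([
  {"dx": 1.2,"dy": 1,"dz": -18,"wx": 0,"wy": 0,"wz": 0},
  {"dx": 0,"dy": 0,"dz": -18,"wx": 0,"wy": 0,"wz": 0},
  {"dx": 0,"dy": 0,"dz": 0,"wx": 0,"wy": 0,"wz": 0},
  {"dx": 0,"dy": 0,"dz": 0,"wx": 0,"wy": 0,"wz": 0},
  {"dx": 0,"dy": 0,"dz": 0,"wx": 0,"wy": 0,"wz": 0},
])

```text
t: 6.3
ee_pos: [0.5331, -0.1319, 0.0967]
tcp_rot: [0.18, 1.562, -0.18]
wrist_force: [-0.0, -0.5, -0.4]
gripper_width: 0.41
```

```bash
python3 - <<'E'
from h import *
th=np.radians(-13.55); ex=np.array([np.cos(th),np.sin(th)]); ey=np.array([-ex[1],ex[0]]); S=np.array([532.5,-133.27])
for i in range(2):
    c=snap('wrist','w6'); st=robot.state(); print(st['t'],st['ee_pos'].round(4),(st['ee_pos'][:2]*1000-S)@np.array([ex,ey]).T,(st['q'][0]-st['q'][5])*57.2958,st['wrist_force'].round(1))
a=cv2.resize(c['pixels'][165:285,190:320],None,fx=5,fy=5,interpolation=cv2.INTER_CUBIC); cv2.imwrite('pics/w6z.png',np.clip(a.astype(float)*2.6,0,255).astype(np.uint8))
for t,n,r in [('s6','side',(60,160,220,340)),('c6','scene',(90,190,120,250))]:
    c=snap(n,t); a=c['pixels'][r[0]:r[1],r[2]:r[3]]; cv2.imwrite(f'pics/{t}z.png',np.clip(cv2.resize(a,None,fx=5,fy=5,interpolation=cv2.INTER_CUBIC).astype(float)*1.6,0,255).astype(np.uint8))
E
```

```text
6.35 [ 0.5332 -0.132   0.0968] [0.38665738 1.38860523] -13.139255244460223 [ 0.   0.2 -1.1]
6.4 [ 0.5332 -0.132   0.0968] [0.34642966 1.36429897] -13.139896708074511 [-0.   0.2 -0.9]
```

View pics/w6z.png

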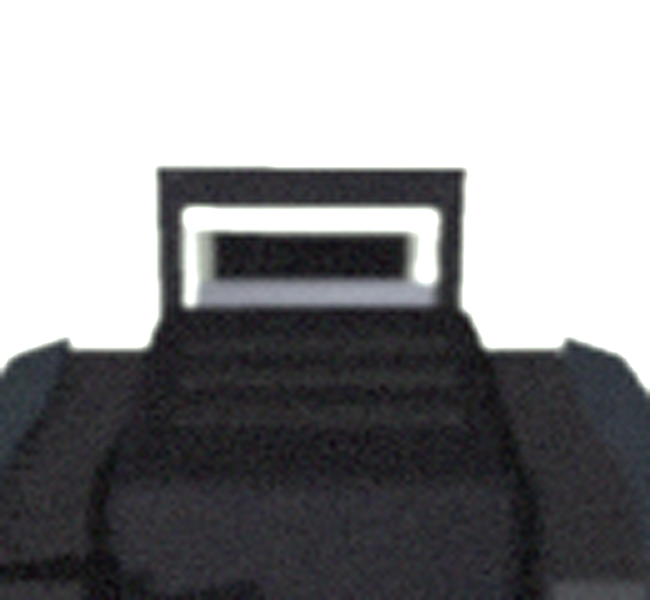

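View pics/s6z.png

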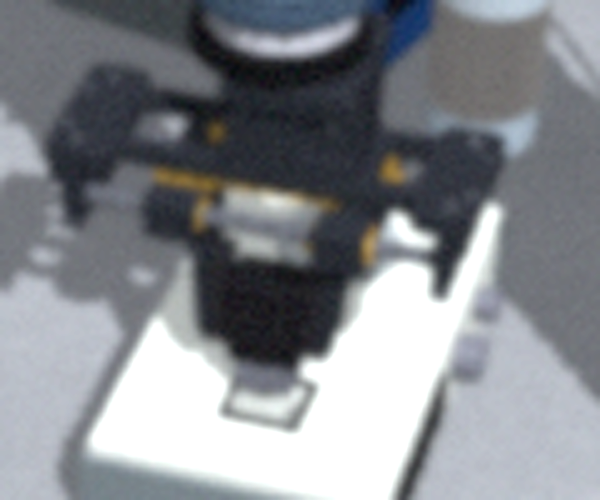

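View pics/c6z.png

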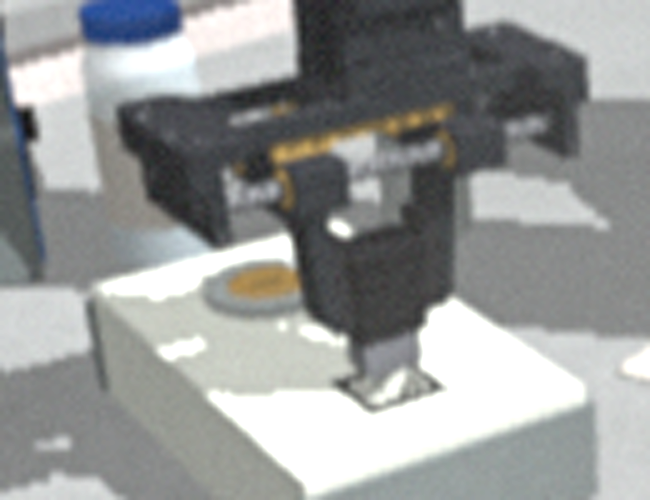

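```bash
cat > un.py <<'E'
from h import *
th=np.radians(-13.55); ex=np.array([np.cos(th),np.sin(th)]); ey=np.array([-ex[1],ex[0]])
S=np.array([532.5,-133.27])
def un(c,u,v,z): 
    d=plane(c,u,v,z)[:2]*1000-S; return np.round([d@ex,d@ey],2)
E
python3 - <<'E'
from un import *
c=load('w6'); Z=lambda a,b:(190+a/5,165+b/5)
print('frame TL,TR',un(c,*Z(158,169),.06),un(c,*Z(464,169),.06),'L@290',un(c,*Z(163,290),.06),'R',un(c,*Z(459,290),.06))
print('white TL TR',un(c,*Z(182,207),.06),un(c,*Z(440,207),.06))
print('hole T L',un(c,*Z(197,232),.06),un(c,*Z(415,232),.06))
for z in (.069,.072,.075): print('tip',z,un(c,*Z(200,283),z),un(c,*Z(439,283),z))
print('grip edge',un(c,*Z(162,310),.089),un(c,*Z(472,310),.089))
E
```

```text
frame TL,TR [-18.91  18.42] [19.86 18.67] L@290 [-18.63   2.03] R [19.78  2.27]
white TL TR [-15.96  13.38] [16.97 13.59]
hole T L [-14.1   10.02] [13.86 10.19]
tip 0.069 [-13.13   6.5 ] [16.32  6.69]
tip 0.072 [-12.9    7.66] [16.04  7.84]
tip 0.075 [-12.67   8.82] [15.76  8.99]
grip edge [-15.8   11.03] [18.17 11.24]
```

Emit:
apply_moves([
  {"dx": -0.6,"dy": 1.3,"dz": -2,"wx": 0,"wy": 0,"wz": 0},
  {"dx": 0,"dy": 0,"dz": -2,"wx": 0,"wy": 0,"wz": 0},
  {"dx": 0,"dy": 0,"dz": -2,"wx": 0,"wy": 0,"wz": 0},
  {"dx": 0,"dy": 0,"dz": -2,"wx": 0,"wy": 0,"wz": 0},
  {"dx": 0,"dy": 0,"dz": -2,"wx": 0,"wy": 0,"wz": 0},
  {"dx": 0,"dy": 0,"dz": -2,"wx": 0,"wy": 0,"wz": 0},
  {"dx": 0,"dy": 0,"dz": 0,"wx": 0,"wy": 0,"wz": 0},
  {"dx": 0,"dy": 0,"dz": 0,"wx": 0,"wy": 0,"wz": 0},
])

```text
t: 7.3
ee_pos: [0.5319, -0.1304, 0.0837]
tcp_rot: [0.18, 1.563, -0.18]
wrist_force: [-0.5, -0.4, 0.3]
gripper_width: 0.408
```

```bash
cat > look.py <<'E'
from un import *
import sys
t=sys.argv[1]
c=snap('wrist',t); st=robot.state(); print(st['t'],st['ee_pos'].round(4),(st['ee_pos'][:2]*1000-S)@np.array([ex,ey]).T,(st['q'][0]-st['q'][5])*57.2958,st['wrist_force'].round(1),st['wrist_torque'].round(2))
a=cv2.resize(c['pixels'][165:285,190:320],None,fx=5,fy=5,interpolation=cv2.INTER_CUBIC); cv2.imwrite(f'pics/{t}z.png',np.clip(a.astype(float)*2.6,0,255).astype(np.uint8))
E
python3 look.py w7
```

```text
7.35 [ 0.5319 -0.1304  0.0837] [-1.24096587  2.61618717] -13.142827632290219 [ 1.5  0.1 -1. ] [-0.06 -0.11  0.  ]
```

View pics/w7z.png

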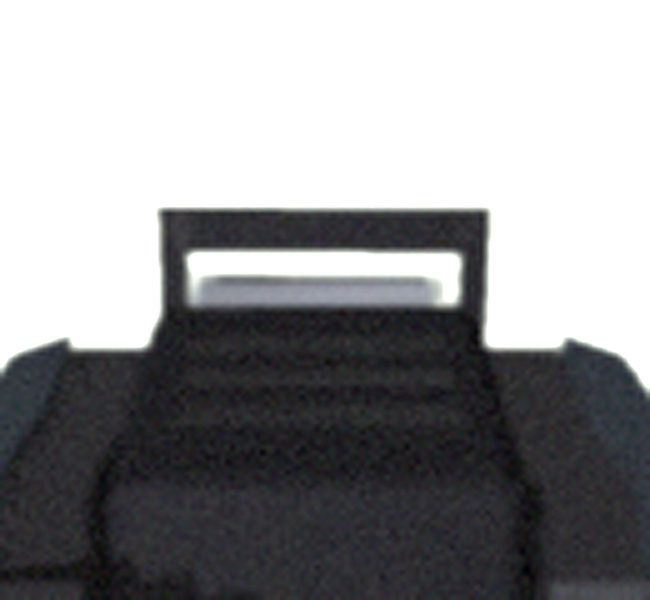

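```bash
python3 - <<'E'
from un import *
c=load('w7'); Z=lambda a,b:(190+a/5,165+b/5)
print('frame TL,TR',un(c,*Z(160,210),.06),un(c,*Z(487,210),.06))
print('white TL TR',un(c,*Z(187,252),.06),un(c,*Z(463,252),.06))
for z in (.06,): print('tip',z,un(c,*Z(199,278),z),un(c,*Z(440,278),z))
print('grip edge',un(c,*Z(162,310),.076),un(c,*Z(472,310),.076))
E
```

```text
frame TL,TR [-19.05  18.51] [19.72 18.77]
white TL TR [-15.94  13.24] [17.05 13.47]
tip 0.06 [-14.56   9.94] [14.4  10.13]
grip edge [-17.4   12.27] [16.55 12.5 ]
```

Emit:
apply_moves([
  {"dx": 0.6,"dy": -0.1,"dz": -1,"wx": 0,"wy": 0,"wz": 0},
  {"dx": 0,"dy": 0,"dz": -2,"wx": 0,"wy": 0,"wz": 0},
  {"dx": 0,"dy": 0,"dz": -2,"wx": 0,"wy": 0,"wz": 0},
  {"dx": 0,"dy": 0,"dz": -2,"wx": 0,"wy": 0,"wz": 0},
  {"dx": 0,"dy": 0,"dz": 0,"wx": 0,"wy": 0,"wz": 0},
])

```text
t: 7.85
ee_pos: [0.5324, -0.1305, 0.0764]
tcp_rot: [0.18, 1.563, -0.18]
wrist_force: [-0.4, 0.4, -0.9]
gripper_width: 0.41
```

```bash
python3 look.py w8
```

```text
7.9 [ 0.5324 -0.1305  0.0765] [-0.78265799  2.67017406] -13.147955894256253 [ 0.1 -0.3 -1.1] [-0.07 -0.07 -0.  ]
```

View pics/w8z.png

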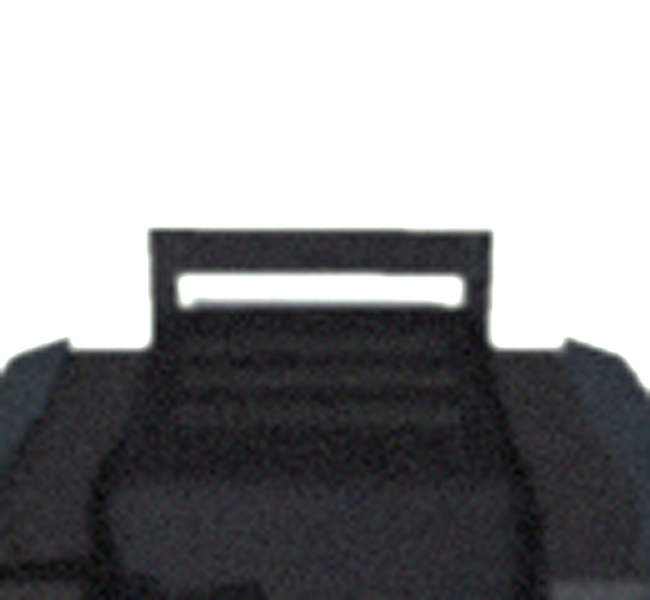

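The prong is in the hole with no side load, so I'll push it home.

Emit:
apply_moves([
  {"dx": 0,"dy": 0,"dz": -3,"wx": 0,"wy": 0,"wz": 0},
  {"dx": 0,"dy": 0,"dz": -3,"wx": 0,"wy": 0,"wz": 0},
  {"dx": 0,"dy": 0,"dz": -2,"wx": 0,"wy": 0,"wz": 0},
  {"dx": 0,"dy": 0,"dz": 0,"wx": 0,"wy": 0,"wz": 0},
  {"dx": 0,"dy": 0,"dz": 0,"wx": 0,"wy": 0,"wz": 0},
])

```text
t: 8.4
ee_pos: [0.5324, -0.1305, 0.0686]
tcp_rot: [0.18, 1.564, -0.18]
wrist_force: [-0.6, -0.6, -1.6]
gripper_width: 0.408
```

Emit:
apply_moves([
  {"dx": 0,"dy": 0,"dz": -1.5,"wx": 0,"wy": 0,"wz": 0},
  {"dx": 0,"dy": 0,"dz": 0,"wx": 0,"wy": 0,"wz": 0},
  {"dx": 0,"dy": 0,"dz": 0,"wx": 0,"wy": 0,"wz": 0},
])

```text
t: 8.7
ee_pos: [0.5323, -0.1305, 0.0681]
tcp_rot: [0.18, 1.564, -0.18]
wrist_force: [-4.5, 1.3, 9.3]
gripper_width: 0.407
```

```bash
python3 look.py w9; python3 - <<'E'
from h import *
for t,n,r in [('s9','side',(60,160,220,340)),('c9','scene',(90,190,120,250))]:
    c=snap(n,t); a=c['pixels'][r[0]:r[1],r[2]:r[3]]; cv2.imwrite(f'pics/{t}z.png',np.clip(cv2.resize(a,None,fx=5,fy=5,interpolation=cv2.INTER_CUBIC).astype(float)*1.6,0,255).astype(np.uint8))
E
```

```text
8.75 [ 0.5323 -0.1305  0.0681] [-0.79858585  2.61691843] -13.13856552490244 [-4.9  1.6  9. ] [ 0.16  0.63 -0.  ]
```

View pics/w9z.png

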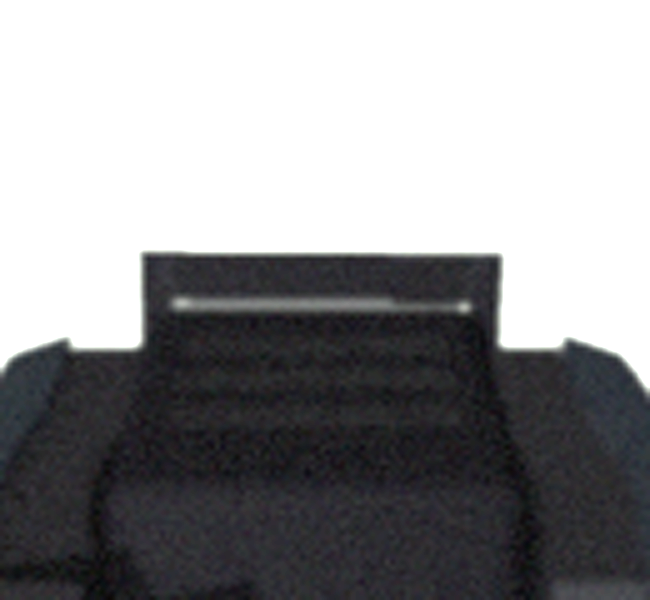

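View pics/s9z.png

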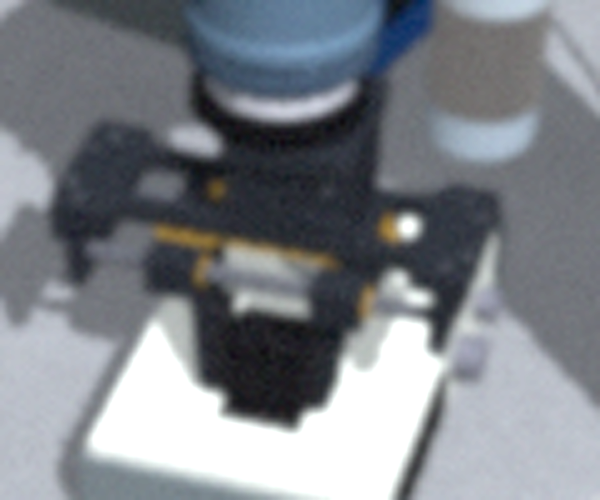

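Stopped at TCP z 0.068 with 9 N, which is the expected home height. One small extra press, then release.

Emit:
apply_moves([
  {"dx": 0,"dy": 0,"dz": -1,"wx": 0,"wy": 0,"wz": 0},
  {"dx": 0,"dy": 0,"dz": 0,"wx": 0,"wy": 0,"wz": 0},
])

```text
t: 9.05
ee_pos: [0.5323, -0.1305, 0.068]
tcp_rot: [0.18, 1.564, -0.18]
wrist_force: [-8.2, 2.0, 17.9]
gripper_width: 0.41
```

Emit:
apply_moves([
  {"dx": 0,"dy": 0,"dz": 2,"wx": 0,"wy": 0,"wz": 0},
  {"dx": 0,"dy": 0,"dz": 0,"wx": 0,"wy": 0,"wz": 0},
  {"dx": 0,"dy": 0,"dz": 0,"wx": 0,"wy": 0,"wz": 0},
  {"dx": 0,"dy": 0,"dz": 0,"wx": 0,"wy": 0,"wz": 0},
], jaw=0.3)

```text
t: 9.45
ee_pos: [0.5324, -0.1304, 0.0679]
tcp_rot: [0.18, 1.564, -0.18]
wrist_force: [0.2, 0.7, -0.5]
gripper_width: 0.649
```

Emit:
apply_moves([
  {"dx": 0,"dy": 0,"dz": 15,"wx": 0,"wy": 0,"wz": 0},
  {"dx": 0,"dy": 0,"dz": 40,"wx": 0,"wy": 0,"wz": 0},
  {"dx": 0,"dy": 0,"dz": 40,"wx": 0,"wy": 0,"wz": 0},
  {"dx": 0,"dy": 0,"dz": 0,"wx": 0,"wy": 0,"wz": 0},
])

```text
t: 9.85
ee_pos: [0.5362, -0.1322, 0.1703]
tcp_rot: [0.177, 1.552, -0.183]
wrist_force: [1.0, -0.2, 1.0]
gripper_width: 0.647
```

```bash
python3 look.py w10; python3 - <<'E'
from h import *
for t,n,r in [('s10','side',(60,160,220,340)),('c10','scene',(90,190,120,250))]:
    c=snap(n,t); a=c['pixels'][r[0]:r[1],r[2]:r[3]]; cv2.imwrite(f'pics/{t}z.png',np.clip(cv2.resize(a,None,fx=4,fy=4,interpolation=cv2.INTER_CUBIC).astype(float)*1.4,0,255).astype(np.uint8))
E
```

```text
9.9 [ 0.5348 -0.1315  0.1674] [1.81050358 2.21407584] -13.131920839755892 [ 0.3  0.4 -0.6] [-0.09 -0.08  0.01]
```

View pics/w10.png

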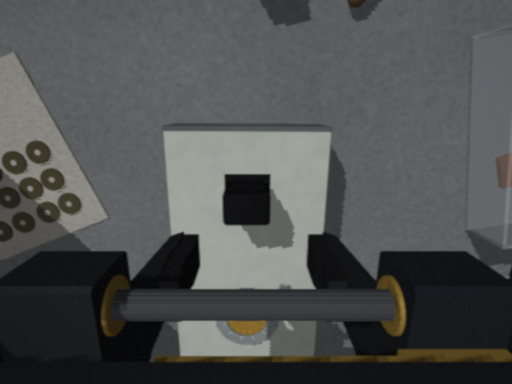

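View pics/s10z.png

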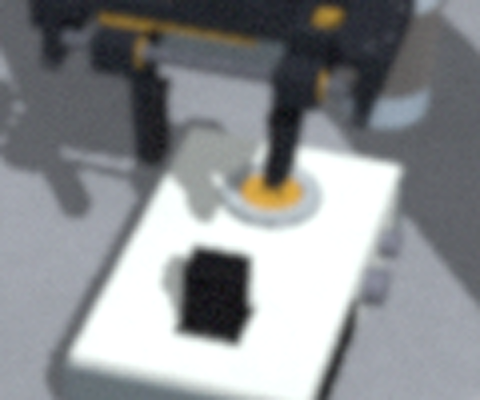

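View pics/c10z.png

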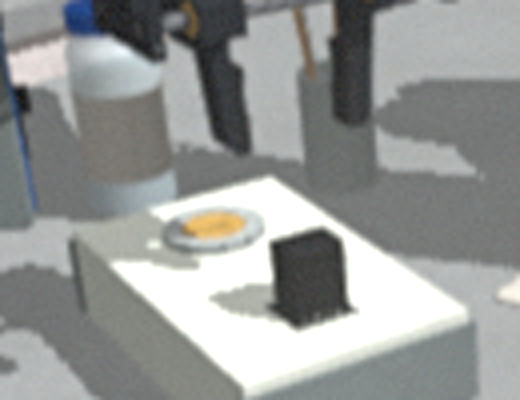

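The plug sits flush in the socket in all three views (wrist at (247,203)) and is released. Now to the rack, turning the jaw to about +96° yaw so there is room for the clockwise turn later.

Emit:
apply_moves([
  {"dx": -7.5,"dy": 37,"dz": 1,"wx": 0,"wy": 0,"wz": 8.4},
  {"dx": -7.5,"dy": 37,"dz": 0,"wx": 0,"wy": 0,"wz": 8.4},
  {"dx": -7.5,"dy": 37,"dz": 0,"wx": 0,"wy": 0,"wz": 8.4},
  {"dx": -7.5,"dy": 37,"dz": 0,"wx": 0,"wy": 0,"wz": 8.4},
  {"dx": -7.5,"dy": 37,"dz": 0,"wx": 0,"wy": 0,"wz": 8.4},
  {"dx": -7.5,"dy": 37,"dz": 0,"wx": 0,"wy": 0,"wz": 8.4},
  {"dx": -7.5,"dy": 37,"dz": 0,"wx": 0,"wy": 0,"wz": 8.4},
  {"dx": -7.5,"dy": 37,"dz": 0,"wx": 0,"wy": 0,"wz": 8.4},
  {"dx": -7.5,"dy": 37,"dz": 0,"wx": 0,"wy": 0,"wz": 8.4},
  {"dx": -7.5,"dy": 37,"dz": 0,"wx": 0,"wy": 0,"wz": 8.4},
])

```text
t: 11.0
ee_pos: [0.4557, 0.2406, 0.1625]
tcp_rot: [-0.964, 1.35, 0.966]
wrist_force: [-0.1, -1.4, 0.6]
gripper_width: 0.649
```

Emit:
apply_moves([
  {"dx": -7.5,"dy": 37,"dz": 0,"wx": 0,"wy": 0,"wz": 8.4},
  {"dx": -7.5,"dy": 37,"dz": 0,"wx": 0,"wy": 0,"wz": 8.4},
  {"dx": -7.5,"dy": 35,"dz": 0,"wx": 0,"wy": 0,"wz": 8.4},
  {"dx": 0,"dy": 0,"dz": 0,"wx": 0,"wy": 0,"wz": 0},
  {"dx": 0,"dy": 0,"dz": 0,"wx": 0,"wy": 0,"wz": 0},
  {"dx": 0,"dy": 0,"dz": 0,"wx": 0,"wy": 0,"wz": 0},
  {"dx": 0,"dy": 0,"dz": 0,"wx": 0,"wy": 0,"wz": 0},
])

```text
t: 11.7
ee_pos: [0.4351, 0.3472, 0.1637]
tcp_rot: [-1.285, 1.16, 1.285]
wrist_force: [0.2, -0.2, 0.2]
gripper_width: 0.652
```

```bash
python3 - <<'E'
from h import *
for i in range(2):
    c=snap('wrist','k1'); st=robot.state(); print(st['t'],st['ee_pos'].round(4),st['q'].round(3),(st['q'][0]-st['q'][5])*57.2958,st['joint_velocities'].round(3))
E
```

```text
11.75 [0.4353 0.3473 0.164 ] [ 0.46   0.22   1.72  -0.     1.202 -1.214] 95.91692812195186 [ 0.002 -0.003 -0.005  0.003  0.001 -0.   ]
11.8 [0.4353 0.3475 0.1641] [ 0.461  0.22   1.72  -0.     1.202 -1.214] 95.93025089182824 [ 0.005 -0.001 -0.004 -0.001 -0.001 -0.001]
```

View pics/k1.png

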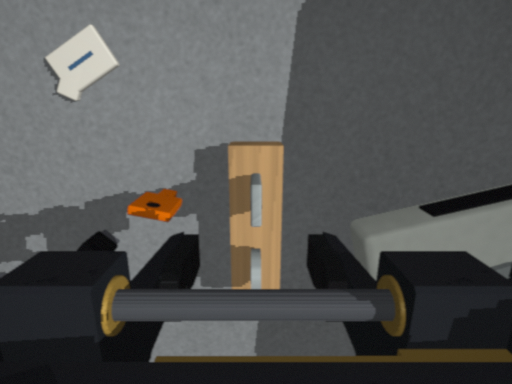

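```bash
python3 - <<'E'
from h import *
a=load('k1');b=load('w2')
def tri(c1,p1,c2,p2):
    o1,d1=ray(c1,*p1);o2,d2=ray(c2,*p2);d1/=np.linalg.norm(d1);d2/=np.linalg.norm(d2)
    t=np.linalg.lstsq(np.array([d1,-d2]).T,o2-o1,rcond=None)[0];p,q=o1+t[0]*d1,o2+t[1]*d2
    return ((p+q)/2).round(3),np.linalg.norm(p-q).round(4)
print('device corner',tri(a,(352,228),b,(60,112)))
p=a['pixels']; cv2.imwrite('pics/k1z.png',cv2.resize(p[135:295,200:310],None,fx=3.75*1.0,fy=3.75,interpolation=cv2.INTER_CUBIC))
for z in (.082,): print(proj(a,[.438,.348,z]))
E
```

```text
device corner (array([0.47 , 0.452, 0.022]), np.float64(0.0025))
[253.86079865 205.95940671]
```

View pics/k1z.png

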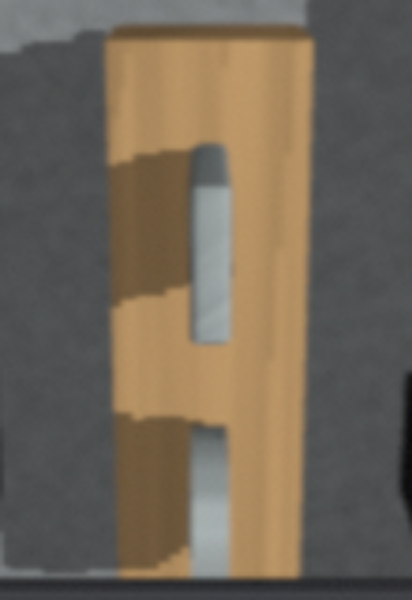

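```bash
python3 - <<'E'
from h import *
from scipy.spatial.transform import Rotation as R
a=load('k1'); Z=lambda u,v:(200+u/3.75,135+v/3.75)
s=load('scene0'); print('dev in scene',proj(s,[.47,.452,.022]))
z=.082
P=[plane(a,*Z(u,v),z)*1000 for u,v in [(193,185),(229,185),(231,342),(192,342)]]
P=np.array(P); print(P.round(1)); c=P.mean(0); print('centre',c)
m1=(P[0]+P[1])/2;m2=(P[2]+P[3])/2; print('len',np.linalg.norm(m2-m1),'ang',np.degrees(np.arctan2(*(m2-m1)[[1,0]])), 'w',np.linalg.norm(P[1]-P[0]),np.linalg.norm(P[2]-P[3]))
# rack edges
Q=np.array([plane(a,*Z(u,v),.036)*1000 for u,v in [(107,40),(313,40),(300,575),(120,575)]]); print(Q.round(1), [np.degrees(np.arctan2(*(Q[j]-Q[i])[[1,0]])).round(2) for i,j in [(0,3),(1,2),(0,1)]])
st=robot.state(); d=c-st['ee_pos']*1000; Rt=R.from_rotvec(st['tcp_rot']).as_matrix(); print('delta world',d,'tool',Rt.T@d)
E
```

```text
dev in scene [481.70006421 285.30068484]
[[420.6 344.3  82. ]
 [419.8 351.7  82. ]
 [454.5 356.   82. ]
 [455.4 347.6  82. ]]
centre [437.57559446 349.93353359  82.        ]
len 34.9664075797673 ang 6.258124962967603 w 7.478210372288405 8.438235559078795
[[398.3 321.   36. ]
 [393.2 370.3  36. ]
 [539.5 386.   36. ]
 [544.7 336.4  36. ]] [np.float64(6.01), np.float64(6.12), np.float64(95.91)]
delta world [  2.22737685   2.45681011 -82.12701149] tool [82.12603027 -2.48899796  2.22782009]
```

Square key bow at (437.6,349.9), axis 6.1°, and the jaw yaw matches. Descending to grip it slightly above the bow centre.

Emit:
apply_moves([
  {"dx": 1,"dy": 1.6,"dz": -40,"wx": 0,"wy": 0,"wz": 0},
  {"dx": 0,"dy": 0,"dz": -40,"wx": 0,"wy": 0,"wz": 0},
  {"dx": 0,"dy": 0,"dz": -30,"wx": 0,"wy": 0,"wz": 0},
  {"dx": 0,"dy": 0,"dz": -11,"wx": 0,"wy": 0,"wz": 0},
  {"dx": 0,"dy": 0,"dz": 0,"wx": 0,"wy": 0,"wz": 0},
  {"dx": 0,"dy": 0,"dz": 0,"wx": 0,"wy": 0,"wz": 0},
])

```text
t: 12.4
ee_pos: [0.4371, 0.3503, 0.0446]
tcp_rot: [-1.287, 1.156, 1.285]
wrist_force: [1.1, -0.0, 1.0]
gripper_width: 0.647
```

```bash
python3 - <<'E'
from h import *
c=snap('wrist','k2'); st=robot.state(); print(st['t'],st['ee_pos'].round(4),(st['q'][0]-st['q'][5])*57.2958,st['wrist_force'].round(1))
E
```

```text
12.45 [0.4374 0.3507 0.0451] 96.03733620994483 [ 0.6 -0.2  0.8]
```

View pics/k2.png

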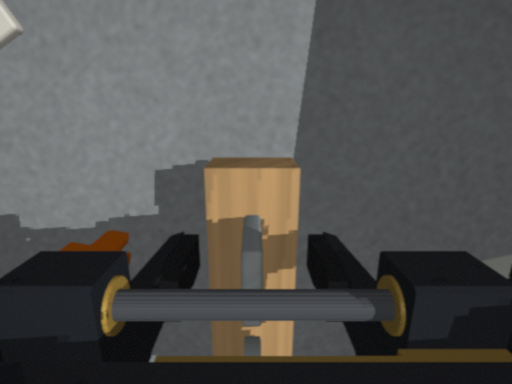

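The key at column 253 is centred between the fingers (200 and 307), so I'll close.

Emit:
apply_moves([
  {"dx": 0,"dy": 0,"dz": -2,"wx": 0,"wy": 0,"wz": 0},
  {"dx": 0,"dy": 0,"dz": 0,"wx": 0,"wy": 0,"wz": 0},
  {"dx": 0,"dy": 0,"dz": 0,"wx": 0,"wy": 0,"wz": 0},
  {"dx": 0,"dy": 0,"dz": 0,"wx": 0,"wy": 0,"wz": 0},
  {"dx": 0,"dy": 0,"dz": 0,"wx": 0,"wy": 0,"wz": 0},
  {"dx": 0,"dy": 0,"dz": 0,"wx": 0,"wy": 0,"wz": 0},
  {"dx": 0,"dy": 0,"dz": 0,"wx": 0,"wy": 0,"wz": 0},
  {"dx": 0,"dy": 0,"dz": 0,"wx": 0,"wy": 0,"wz": 0},
], jaw=-1, force=45)

```text
t: 13.25
ee_pos: [0.4359, 0.3501, 0.0412]
tcp_rot: [-1.287, 1.157, 1.287]
wrist_force: [-0.2, -0.0, 0.1]
gripper_width: 0.1
```

Gripped: the opening is 8.8 mm. Lifting out of the slot.

Emit:
apply_moves([
  {"dx": 0,"dy": 0,"dz": 6,"wx": 0,"wy": 0,"wz": 0},
  {"dx": 0,"dy": 0,"dz": 12,"wx": 0,"wy": 0,"wz": 0},
  {"dx": 0,"dy": 0,"dz": 16,"wx": 0,"wy": 0,"wz": 0},
  {"dx": 0,"dy": 0,"dz": 30,"wx": 0,"wy": 0,"wz": 0},
  {"dx": 0,"dy": 0,"dz": 40,"wx": 0,"wy": 0,"wz": 0},
  {"dx": 0,"dy": 0,"dz": 16,"wx": 0,"wy": 0,"wz": 0},
])

```text
t: 13.85
ee_pos: [0.4378, 0.3511, 0.1663]
tcp_rot: [-1.288, 1.151, 1.284]
wrist_force: [0.7, -0.3, -0.0]
gripper_width: 0.099
```

Emit:
apply_moves([
  {"dx": 2,"dy": -20,"dz": 0,"wx": 0,"wy": 0,"wz": 0},
  {"dx": 5,"dy": -40,"dz": 0,"wx": 0,"wy": 0,"wz": -1.4},
  {"dx": 5,"dy": -45,"dz": 0,"wx": 0,"wy": 0,"wz": -1.4},
  {"dx": 5,"dy": -45,"dz": 0,"wx": 0,"wy": 0,"wz": -1.4},
  {"dx": 5,"dy": -45,"dz": 0,"wx": 0,"wy": 0,"wz": -1.4},
  {"dx": 5,"dy": -45,"dz": 0,"wx": 0,"wy": 0,"wz": -1.4},
  {"dx": 5,"dy": -45,"dz": 0,"wx": 0,"wy": 0,"wz": -1.4},
  {"dx": 5,"dy": -45,"dz": 0,"wx": 0,"wy": 0,"wz": -1.4},
  {"dx": 5,"dy": -45,"dz": 0,"wx": 0,"wy": 0,"wz": -1.4},
  {"dx": 5,"dy": -45,"dz": 0,"wx": 0,"wy": 0,"wz": -1.4},
])

```text
t: 14.85
ee_pos: [0.4831, -0.0719, 0.1625]
tcp_rot: [-1.125, 1.261, 1.122]
wrist_force: [0.9, 0.0, -0.9]
gripper_width: 0.092
```

Emit:
apply_moves([
  {"dx": 5,"dy": -45,"dz": 0,"wx": 0,"wy": 0,"wz": -1.4},
  {"dx": 5,"dy": -45,"dz": 0,"wx": 0,"wy": 0,"wz": -1.4},
  {"dx": 5,"dy": -45,"dz": 0,"wx": 0,"wy": 0,"wz": -1.4},
  {"dx": 5,"dy": -32,"dz": 0,"wx": 0,"wy": 0,"wz": -1.4},
  {"dx": 0,"dy": -20,"dz": 0,"wx": 0,"wy": 0,"wz": -1},
  {"dx": 0,"dy": 0,"dz": 0,"wx": 0,"wy": 0,"wz": 0},
  {"dx": 0,"dy": 0,"dz": 0,"wx": 0,"wy": 0,"wz": 0},
  {"dx": 0,"dy": 0,"dz": 0,"wx": 0,"wy": 0,"wz": 0},
  {"dx": 0,"dy": 0,"dz": 0,"wx": 0,"wy": 0,"wz": 0},
])

```text
t: 15.75
ee_pos: [0.503, -0.2554, 0.1613]
tcp_rot: [-1.04, 1.308, 1.04]
wrist_force: [-0.1, 0.2, -0.9]
gripper_width: 0.096
```

```bash
python3 - <<'E'
from h import *
for i in range(2):
    c=snap('wrist','m1'); st=robot.state(); print(st['t'],st['ee_pos'].round(4),st['q'].round(3),(st['q'][0]-st['q'][5])*57.2958,st['gripper_width'],st['wrist_force'].round(1))
snap('side','sm1'); snap('scene','cm1')
E
```

```text
15.8 [ 0.5031 -0.2556  0.1613] [-0.68   0.238  1.704  0.     1.2   -2.024] 76.96181841988539 0.09936519358575564 [ 0.7  0.3 -0.3]
15.85 [ 0.5031 -0.2558  0.1613] [-0.681  0.239  1.704  0.     1.199 -2.024] 76.95164500784982 0.09877913741966562 [ 0.6  0.5 -1.1]
```

View pics/m1.png

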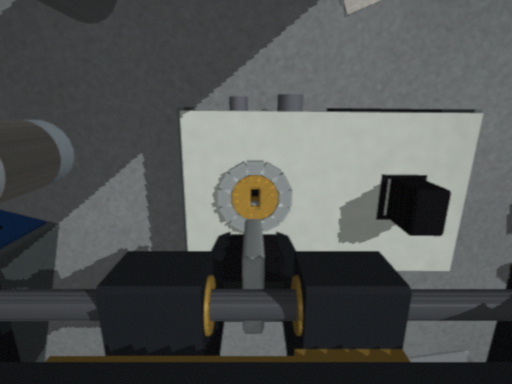

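View pics/sm1.png

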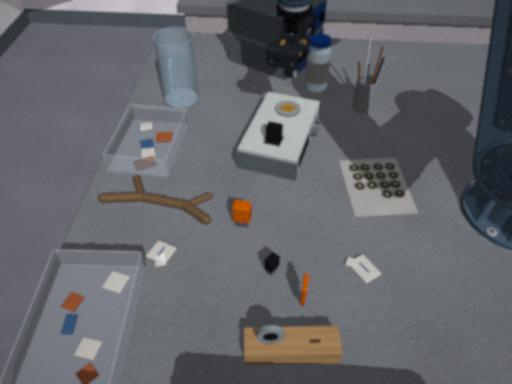

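The wrist view shows the slot at (255,197) and the key edge-on at column 253. The round key stays in the rack and the plug is still home. Zooming in.

```bash
cat > kz.py <<'E'
from h import *
import sys
t=sys.argv[1]
if len(sys.argv)>2:
    c=snap('wrist',t); st=robot.state(); print(st['t'],st['ee_pos'].round(4),(st['q'][0]-st['q'][5])*57.2958,st['gripper_width'].__round__(3),st['wrist_force'].round(1),st['wrist_torque'].round(2))
c=load(t)
a=cv2.resize(c['pixels'][155:275,200:310],None,fx=5,fy=5,interpolation=cv2.INTER_CUBIC); cv2.imwrite(f'pics/{t}z.png',np.clip(a.astype(float)*1.7,0,255).astype(np.uint8))
E
python3 kz.py m1
```

```text
(no output)
```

View pics/m1z.png

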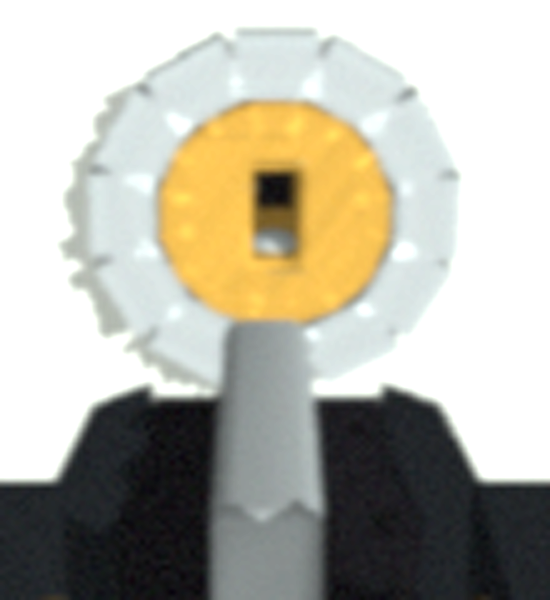

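```bash
python3 - <<'E'
from h import *
import un as U
c=load('m1'); Z=lambda a,b:(200+a/5,155+b/5)
K=np.array([503.4,-254.7]); th=np.radians(-13.2); ex=np.array([np.cos(th),np.sin(th)]); ey=np.array([-ex[1],ex[0]])
def un(u,v,z):
    d=plane(c,*Z(u,v),z)[:2]*1000-K; return np.round([d@ex,d@ey],2)
print('rotor L R T B',un(159,212,.066),un(393,212,.066),un(276,100,.066),un(276,326,.066))
print('slot L R T B',un(252,215,.066),un(300,215,.066),un(276,170,.066),un(276,255,.066))
print('bezel L R T',un(88,212,.066),un(458,212,.066),un(276,30,.066))
for z in (.154,.156,.158): print('shoulder edge',z,un(224,324,z),un(310,324,z))
print('top edge',un(213,512,.202),un(325,512,.202))
st=robot.state(); d=st['ee_pos'][:2]*1000-K; print('tcp',d@ex,d@ey)
# unit edges for yaw
print('unit edge yaw', un(-100,-220,.06))
E
```

```text
rotor L R T B [ -0.35 -18.65] [-0.45 20.43] [-19.49   0.8 ] [19.9   0.98]
slot L R T B [ 0.13 -3.12] [0.11 4.9 ] [-7.65  0.86] [7.15 0.92]
bezel L R T [ -0.31 -30.51] [-0.48 31.29] [-31.01   0.75]
shoulder edge 0.154 [-13.64  -5.42] [-13.67   3.91]
shoulder edge 0.156 [-14.4   -5.36] [-14.42   3.85]
shoulder edge 0.158 [-15.15  -5.3 ] [-15.18   3.78]
top edge [-16.25  -4.99] [-16.27   3.67]
tcp 0.05367379279919148 -1.5334177274347478
unit edge yaw [-69.62 -58.8 ]
```

Emit:
apply_moves([
  {"dx": -1.7,"dy": 2,"dz": -17,"wx": 0,"wy": 0,"wz": 0},
  {"dx": 0,"dy": 0,"dz": -20,"wx": 0,"wy": 0,"wz": 0},
  {"dx": 0,"dy": 0,"dz": -18,"wx": 0,"wy": 0,"wz": 0},
  {"dx": 0,"dy": 0,"dz": 0,"wx": 0,"wy": 0,"wz": 0},
  {"dx": 0,"dy": 0,"dz": 0,"wx": 0,"wy": 0,"wz": 0},
  {"dx": 0,"dy": 0,"dz": 0,"wx": 0,"wy": 0,"wz": 0},
])

```text
t: 16.55
ee_pos: [0.502, -0.2554, 0.1074]
tcp_rot: [-1.04, 1.309, 1.037]
wrist_force: [0.1, 0.3, 0.0]
gripper_width: 0.094
```

```bash
python3 kz.py m2 1; python3 - <<'E'
from h import *
for t,n,r in [('sm2','side',(40,140,230,350)),('cm2','scene',(70,170,110,240))]:
    c=snap(n,t); a=c['pixels'][r[0]:r[1],r[2]:r[3]]; cv2.imwrite(f'pics/{t}z.png',np.clip(cv2.resize(a,None,fx=6,fy=6,interpolation=cv2.INTER_CUBIC).astype(float)*1.3,0,255).astype(np.uint8))
E
```

```text
16.6 [ 0.502  -0.2554  0.1075] 76.8635066470859 0.093 [-0.2  0.8 -0.4] [ 0.01 -0.09 -0.02]
```

View pics/m2z.png

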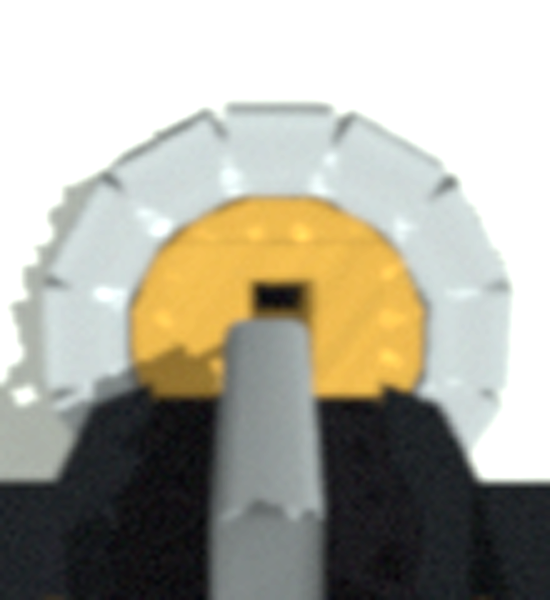

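View pics/sm2z.png

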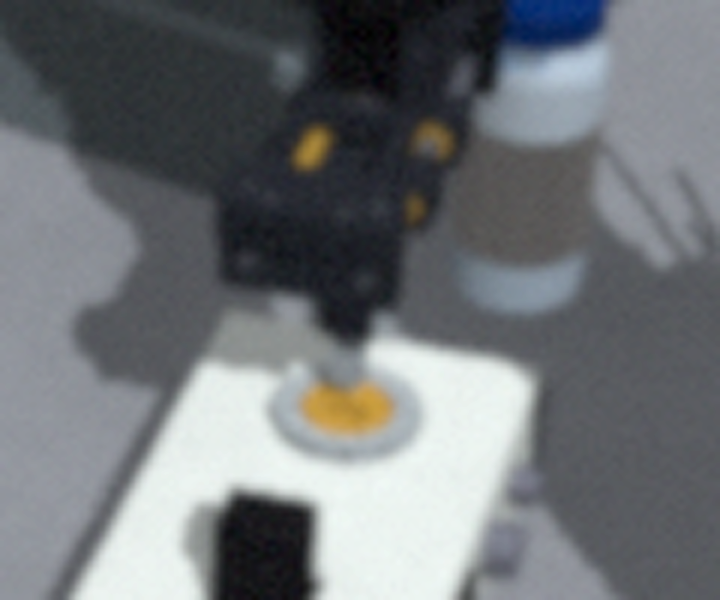

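View pics/cm2z.png

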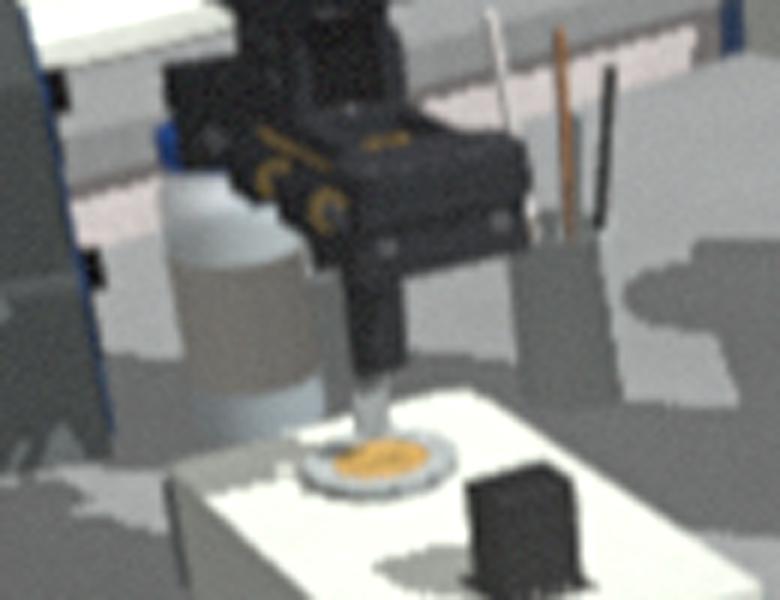

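```bash
cat > kun.py <<'E'
from h import *
K=np.array([503.4,-254.7]); th=np.radians(-13.2); ex=np.array([np.cos(th),np.sin(th)]); ey=np.array([-ex[1],ex[0]])
Z=lambda a,b:(200+a/5,155+b/5)
def un(c,u,v,z):
    d=plane(c,*Z(u,v),z)[:2]*1000-K; return np.round([d@ex,d@ey],2)
def tcp():
    d=robot.state()['ee_pos'][:2]*1000-K; print('tcp',d@ex,d@ey)
E
python3 - <<'E'
from kun import *
c=load('m2'); tcp()
print('rotor L R T',un(c,132,315,.066),un(c,428,315,.066),un(c,280,196,.066))
print('slot L R T',un(c,252,300,.066),un(c,306,300,.066),un(c,280,284,.066))
print('bezel L R T',un(c,44,320,.066),un(c,511,320,.066),un(c,280,103,.066))
print('shoulder edge',un(c,226,324,.1023),un(c,310,324,.1023))
print('top edge',un(c,213,512,.1483),un(c,325,512,.1483))
E
```

```text
tcp -1.3588376858577205 -0.9671675883305435
rotor L R T [ -3.11 -18.63] [-3.17 20.54] [-19.52   0.89]
slot L R T [-5.24 -2.75] [-5.25  4.38] [-7.48  0.94]
bezel L R T [ -2.39 -30.31] [-2.48 31.55] [-31.8    0.85]
shoulder edge [-15.63  -5.17] [-15.64   3.81]
top edge [-17.6   -4.97] [-17.61   3.68]
```

Emit:
apply_moves([
  {"dx": -0.5,"dy": 1.7,"dz": -2,"wx": 0,"wy": 0,"wz": 0},
  {"dx": 0,"dy": 0,"dz": -2,"wx": 0,"wy": 0,"wz": 0},
  {"dx": 0,"dy": 0,"dz": 0,"wx": 0,"wy": 0,"wz": 0},
  {"dx": 0,"dy": 0,"dz": 0,"wx": 0,"wy": 0,"wz": 0},
  {"dx": 0,"dy": 0,"dz": 0,"wx": 0,"wy": 0,"wz": 0},
])

```text
t: 17.2
ee_pos: [0.5008, -0.2532, 0.1022]
tcp_rot: [-1.039, 1.309, 1.039]
wrist_force: [-0.4, -0.2, -0.6]
gripper_width: 0.098
```

```bash
python3 kz.py m3 1; python3 -c "
from kun import *
tcp()"
```

```text
17.25 [ 0.5008 -0.2533  0.1022] 76.85541568199658 0.1 [-0.1  0.3  0.2] [ 0.   -0.14 -0.02]
tcp -2.873573920258839 0.8094980913484247
```

View pics/m3z.png

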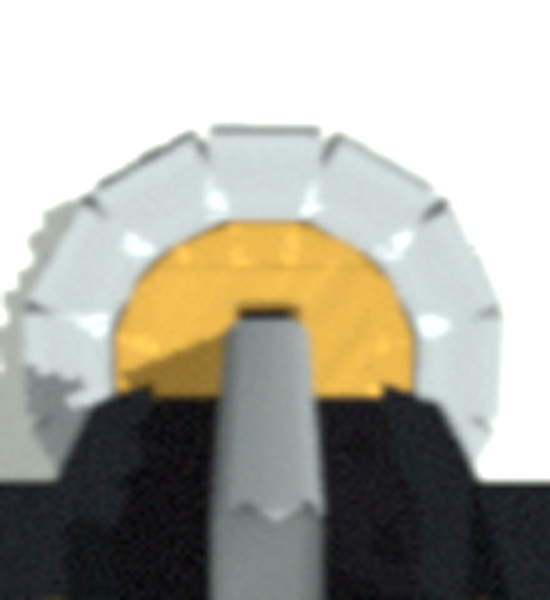

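```bash
python3 - <<'E'
from kun import *
c=load('m3')
print('rotor L R T',un(c,113,340,.066),un(c,416,340,.066),un(c,265,220,.066))
print('slot L R T',un(c,238,312,.066),un(c,298,312,.066),un(c,268,302,.066))
print('bezel L R T',un(c,24,340,.066),un(c,502,340,.066),un(c,265,126,.066))
print('shoulder edge',un(c,226,322,.097),un(c,310,322,.097))
print('top edge',un(c,213,511,.143),un(c,325,511,.143))
E
```

```text
rotor L R T [ -3.31 -18.86] [-3.35 20.32] [-19.53   0.79]
slot L R T [-7.18 -2.68] [-7.19  5.04] [-8.55  1.18]
bezel L R T [ -3.3  -30.37] [-3.36 31.44] [-31.71   0.78]
shoulder edge [-17.46  -3.37] [-17.47   5.61]
top edge [-19.19  -3.21] [-19.2    5.45]
```

Emit:
apply_moves([
  {"dx": 0,"dy": 0,"dz": -2,"wx": 0,"wy": 0,"wz": 0},
  {"dx": 0,"dy": 0,"dz": -2,"wx": 0,"wy": 0,"wz": 0},
  {"dx": 0,"dy": 0,"dz": -1,"wx": 0,"wy": 0,"wz": 0},
  {"dx": 0,"dy": 0,"dz": 0,"wx": 0,"wy": 0,"wz": 0},
  {"dx": 0,"dy": 0,"dz": 0,"wx": 0,"wy": 0,"wz": 0},
])

```text
t: 17.75
ee_pos: [0.5007, -0.2532, 0.0971]
tcp_rot: [-1.038, 1.309, 1.039]
wrist_force: [-1.5, -0.4, -1.1]
gripper_width: 0.094
```

```bash
python3 kz.py m4 1; python3 - <<'E'
from h import *
for t,n,r in [('sm4','side',(40,140,230,350)),('cm4','scene',(70,170,110,240))]:
    c=snap(n,t); a=c['pixels'][r[0]:r[1],r[2]:r[3]]; cv2.imwrite(f'pics/{t}z.png',np.clip(cv2.resize(a,None,fx=6,fy=6,interpolation=cv2.INTER_CUBIC).astype(float)*1.3,0,255).astype(np.uint8))
E
```

```text
17.8 [ 0.5008 -0.2532  0.0972] 76.8582375926794 0.095 [-0.7  0.  -0.3] [ 0.06 -0.15  0.03]
```

View pics/sm4z.png

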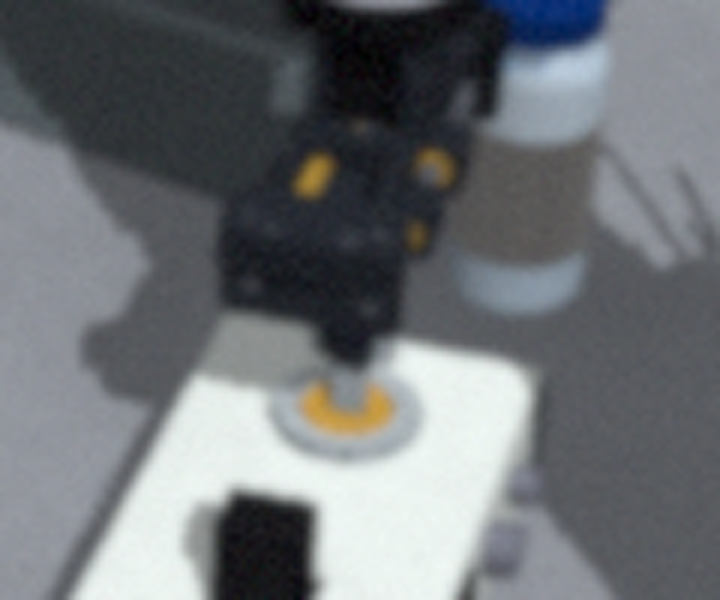

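View pics/cm4z.png

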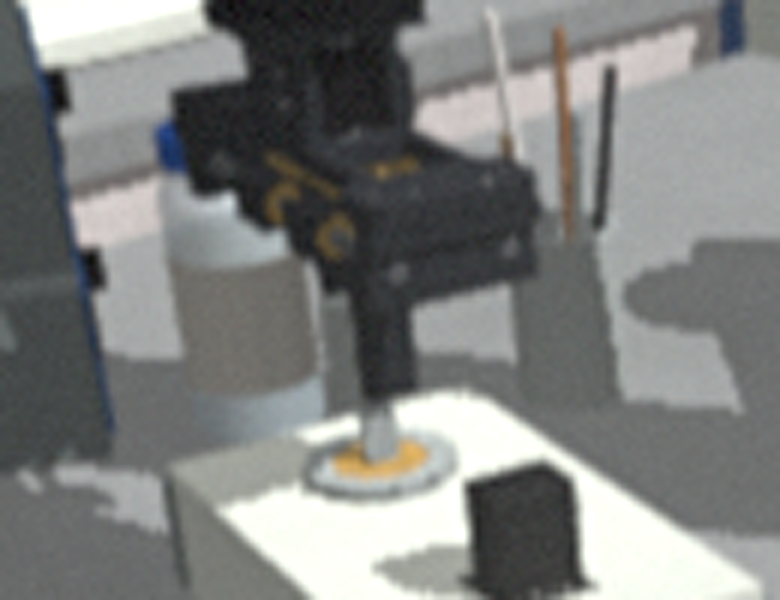

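Emit:
apply_moves([
  {"dx": 0,"dy": 0,"dz": -1.5,"wx": 0,"wy": 0,"wz": 0},
  {"dx": 0,"dy": 0,"dz": -1.5,"wx": 0,"wy": 0,"wz": 0},
  {"dx": 0,"dy": 0,"dz": 0,"wx": 0,"wy": 0,"wz": 0},
])

```text
t: 18.2
ee_pos: [0.5008, -0.2532, 0.094]
tcp_rot: [-1.039, 1.309, 1.039]
wrist_force: [-0.5, 0.1, -0.8]
gripper_width: 0.099
```

Emit:
apply_moves([
  {"dx": 0,"dy": 0,"dz": -1.5,"wx": 0,"wy": 0,"wz": 0},
  {"dx": 0,"dy": 0,"dz": -1.5,"wx": 0,"wy": 0,"wz": 0},
  {"dx": 0,"dy": 0,"dz": 0,"wx": 0,"wy": 0,"wz": 0},
])

```text
t: 18.5
ee_pos: [0.5009, -0.2532, 0.0911]
tcp_rot: [-1.039, 1.309, 1.038]
wrist_force: [1.2, -0.2, -1.9]
gripper_width: 0.098
```

```bash
python3 kz.py m5 1
```

```text
18.55 [ 0.5009 -0.2532  0.0911] 76.85977313641695 0.096 [ 1.4 -0.4 -1. ] [-0.02 -0.28 -0.04]
```

View pics/m5z.png

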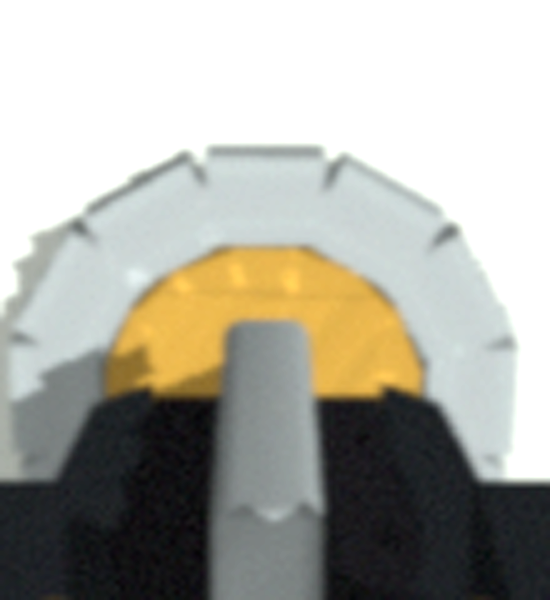

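It's in: the tip is 8 mm deep with only a slight side force. Continuing down past the pins in small steps.

Emit:
apply_moves([
  {"dx": 0.3,"dy": 0,"dz": -1,"wx": 0,"wy": 0,"wz": 0},
  {"dx": 0,"dy": 0,"dz": -1.5,"wx": 0,"wy": 0,"wz": 0},
  {"dx": 0,"dy": 0,"dz": -1.5,"wx": 0,"wy": 0,"wz": 0},
  {"dx": 0,"dy": 0,"dz": 0,"wx": 0,"wy": 0,"wz": 0},
])

```text
t: 18.95
ee_pos: [0.5009, -0.2531, 0.0869]
tcp_rot: [-1.038, 1.309, 1.039]
wrist_force: [1.1, 0.1, -1.8]
gripper_width: 0.099
```

Emit:
apply_moves([
  {"dx": 0,"dy": 0,"dz": -1.5,"wx": 0,"wy": 0,"wz": 0},
  {"dx": 0,"dy": 0,"dz": -1.5,"wx": 0,"wy": 0,"wz": 0},
  {"dx": 0,"dy": 0,"dz": 0,"wx": 0,"wy": 0,"wz": 0},
])

```text
t: 19.25
ee_pos: [0.501, -0.2533, 0.0845]
tcp_rot: [-1.039, 1.309, 1.039]
wrist_force: [-1.4, 0.8, 3.3]
gripper_width: 0.098
```

Emit:
apply_moves([
  {"dx": 0,"dy": 0,"dz": -1.5,"wx": 0,"wy": 0,"wz": 0},
  {"dx": 0,"dy": 0,"dz": -1.5,"wx": 0,"wy": 0,"wz": 0},
  {"dx": 0,"dy": 0,"dz": 0,"wx": 0,"wy": 0,"wz": 0},
])

```text
t: 19.55
ee_pos: [0.501, -0.2535, 0.0817]
tcp_rot: [-1.039, 1.31, 1.039]
wrist_force: [-2.2, -0.4, 4.2]
gripper_width: 0.101
```

Emit:
apply_moves([
  {"dx": 0,"dy": 0,"dz": -1.5,"wx": 0,"wy": 0,"wz": 0},
  {"dx": 0,"dy": 0,"dz": -1.5,"wx": 0,"wy": 0,"wz": 0},
  {"dx": 0,"dy": 0,"dz": 0,"wx": 0,"wy": 0,"wz": 0},
])

```text
t: 19.85
ee_pos: [0.5011, -0.2536, 0.079]
tcp_rot: [-1.039, 1.309, 1.038]
wrist_force: [-3.9, 0.0, 6.3]
gripper_width: 0.095
```

```bash
python3 kz.py m6 1
```

```text
19.9 [ 0.5011 -0.2536  0.0789] 76.84338122497424 0.1 [-3.9  0.9  7.8] [0.15 0.5  0.03]
```

View pics/m6z.png

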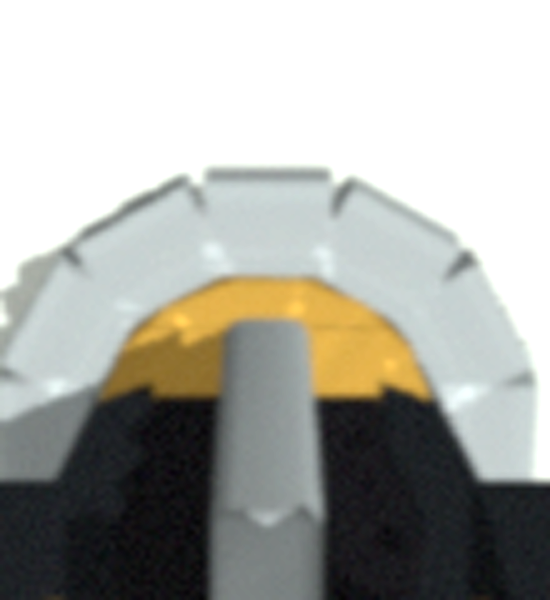

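Emit:
apply_moves([
  {"dx": 0,"dy": 0,"dz": -1.5,"wx": 0,"wy": 0,"wz": 0},
  {"dx": 0,"dy": 0,"dz": -1.5,"wx": 0,"wy": 0,"wz": 0},
  {"dx": 0,"dy": 0,"dz": 0,"wx": 0,"wy": 0,"wz": 0},
])

```text
t: 20.2
ee_pos: [0.5016, -0.2539, 0.076]
tcp_rot: [-1.04, 1.309, 1.037]
wrist_force: [-1.0, -1.3, 4.3]
gripper_width: 0.097
```

Emit:
apply_moves([
  {"dx": 0,"dy": 0,"dz": -1.5,"wx": 0,"wy": 0,"wz": 0},
  {"dx": 0,"dy": 0,"dz": -1.5,"wx": 0,"wy": 0,"wz": 0},
  {"dx": 0,"dy": 0,"dz": 0,"wx": 0,"wy": 0,"wz": 0},
])

```text
t: 20.5
ee_pos: [0.502, -0.2542, 0.073]
tcp_rot: [-1.041, 1.308, 1.036]
wrist_force: [1.5, -1.9, 0.8]
gripper_width: 0.101
```

Emit:
apply_moves([
  {"dx": 0,"dy": 0,"dz": -1,"wx": 0,"wy": 0,"wz": 0},
  {"dx": 0,"dy": 0,"dz": -1,"wx": 0,"wy": 0,"wz": 0},
  {"dx": 0,"dy": 0,"dz": 0,"wx": 0,"wy": 0,"wz": 0},
])

```text
t: 20.8
ee_pos: [0.5021, -0.2541, 0.0711]
tcp_rot: [-1.041, 1.308, 1.036]
wrist_force: [0.6, -2.0, 6.5]
gripper_width: 0.096
```

Emit:
apply_moves([
  {"dx": 0,"dy": 0,"dz": -1,"wx": 0,"wy": 0,"wz": 0},
  {"dx": 0,"dy": 0,"dz": 0,"wx": 0,"wy": 0,"wz": 0},
])

```text
t: 21.0
ee_pos: [0.5022, -0.2542, 0.071]
tcp_rot: [-1.041, 1.309, 1.036]
wrist_force: [-2.2, -0.2, 11.7]
gripper_width: 0.099
```

```bash
python3 kz.py m7 1
```

```text
21.05 [ 0.5022 -0.2542  0.071 ] 76.85601360686833 0.095 [-3.1  1.2 14.2] [0.09 0.33 0.01]
```

View pics/m7z.png

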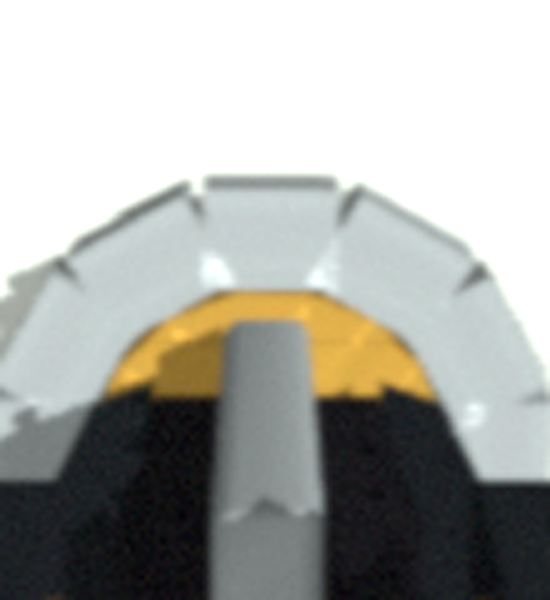

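The hand stopped hard at TCP z 0.071, as predicted, with about 14 N, so the key is home. I'll firm up the grip and turn clockwise in stages while watching lateral forces.

Emit:
apply_moves([
  {"dx": 0,"dy": 0,"dz": 0,"wx": 0,"wy": 0,"wz": 0},
  {"dx": 0,"dy": 0,"dz": 0,"wx": 0,"wy": 0,"wz": 0},
  {"dx": 0,"dy": 0.1,"dz": 0,"wx": 0,"wy": 0,"wz": -5},
  {"dx": 0.1,"dy": 0.1,"dz": 0,"wx": 0,"wy": 0,"wz": -5},
  {"dx": 0,"dy": 0.1,"dz": 0,"wx": 0,"wy": 0,"wz": -5},
  {"dx": 0.1,"dy": 0.1,"dz": 0,"wx": 0,"wy": 0,"wz": -5},
  {"dx": 0,"dy": 0,"dz": 0,"wx": 0,"wy": 0,"wz": 0},
], force=55)

```text
t: 21.75
ee_pos: [0.5022, -0.2539, 0.0711]
tcp_rot: [-0.774, 1.429, 0.769]
wrist_force: [-3.8, -0.4, 14.1]
gripper_width: 0.1
```

```bash
python3 kz.py t1 1
```

```text
21.8 [ 0.5022 -0.2539  0.071 ] 56.81393401381053 0.094 [-3.9  0.2 14.4] [-0.02  0.4   0.02]
```

View pics/t1.png

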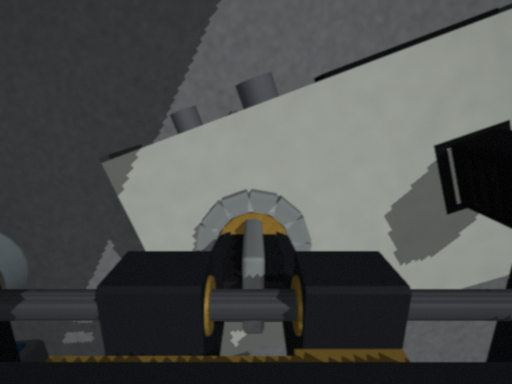

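Emit:
apply_moves([
  {"dx": 0.1,"dy": 0.1,"dz": 0,"wx": 0,"wy": 0,"wz": -5},
  {"dx": 0.1,"dy": 0.1,"dz": 0,"wx": 0,"wy": 0,"wz": -5},
  {"dx": 0.1,"dy": 0.1,"dz": 0,"wx": 0,"wy": 0,"wz": -5},
  {"dx": 0.1,"dy": 0.1,"dz": 0,"wx": 0,"wy": 0,"wz": -5},
  {"dx": 0,"dy": 0,"dz": 0,"wx": 0,"wy": 0,"wz": 0},
])

```text
t: 22.3
ee_pos: [0.5024, -0.2536, 0.0711]
tcp_rot: [-0.504, 1.511, 0.5]
wrist_force: [-4.8, 0.6, 15.0]
gripper_width: 0.103
```

```bash
python3 kz.py t2 1
```

```text
22.35 [ 0.5024 -0.2536  0.0711] 36.81040977603287 0.101 [-4.2  0.1 15. ] [-0.16  0.59 -0.01]
```

Emit:
apply_moves([
  {"dx": 0.1,"dy": 0.1,"dz": 0,"wx": 0,"wy": 0,"wz": -5},
  {"dx": 0,"dy": 0,"dz": 0,"wx": 0,"wy": 0,"wz": -5},
  {"dx": 0.1,"dy": 0.1,"dz": 0,"wx": 0,"wy": 0,"wz": -5},
  {"dx": 0,"dy": 0,"dz": 0,"wx": 0,"wy": 0,"wz": -5},
  {"dx": 0.1,"dy": 0,"dz": 0,"wx": 0,"wy": 0,"wz": -5},
  {"dx": 0,"dy": 0,"dz": 0,"wx": 0,"wy": 0,"wz": 0},
])

```text
t: 22.95
ee_pos: [0.5027, -0.2533, 0.0711]
tcp_rot: [-0.163, 1.564, 0.159]
wrist_force: [-5.1, -0.4, 15.4]
gripper_width: 0.094
```

```bash
python3 kz.py t3 1
```

```text
23.0 [ 0.5027 -0.2533  0.071 ] 11.813492616587656 0.099 [-4.2 -1.2 14.5] [-0.1   0.66  0.04]
```

View pics/t3z.png

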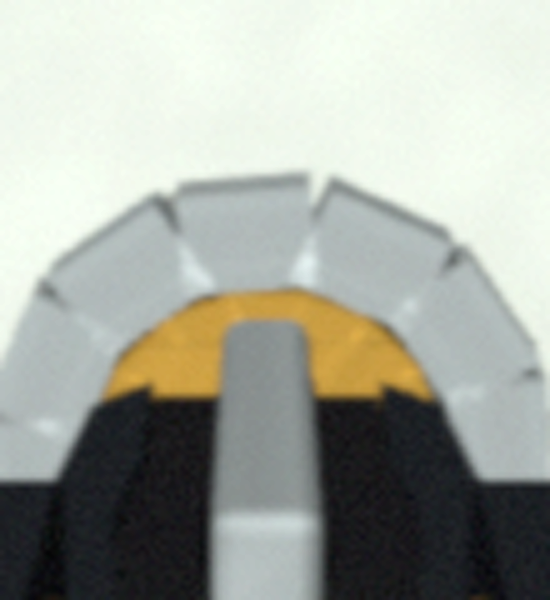

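65° turned. The key is centred on the rotor and forces are steady, so I'll continue to the stop.

Emit:
apply_moves([
  {"dx": 0.1,"dy": 0,"dz": 0,"wx": 0,"wy": 0,"wz": -5},
  {"dx": 0,"dy": 0,"dz": 0,"wx": 0,"wy": 0,"wz": -5},
  {"dx": 0.1,"dy": 0,"dz": 0,"wx": 0,"wy": 0,"wz": -5},
  {"dx": 0,"dy": 0,"dz": 0,"wx": 0,"wy": 0,"wz": -5},
  {"dx": 0.1,"dy": 0,"dz": 0,"wx": 0,"wy": 0,"wz": -5},
  {"dx": 0,"dy": 0,"dz": 0,"wx": 0,"wy": 0,"wz": 0},
])

```text
t: 23.6
ee_pos: [0.5031, -0.2532, 0.071]
tcp_rot: [0.18, 1.561, -0.183]
wrist_force: [-2.8, 1.1, 14.7]
gripper_width: 0.094
```

```bash
python3 kz.py t4 1
```

```text
23.65 [ 0.5031 -0.2532  0.0711] -13.173661082508472 0.094 [-4.2 -0.3 14.2] [-0.06  0.67  0.07]
```

View pics/t4z.png

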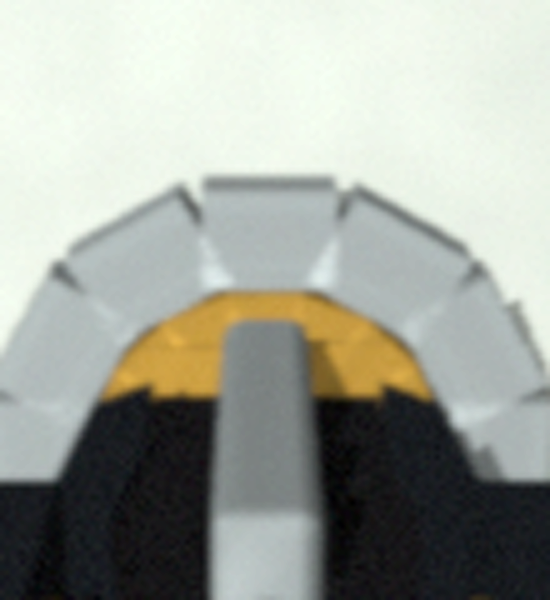

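Emit:
apply_moves([
  {"dx": 0,"dy": 0,"dz": 0,"wx": 0,"wy": 0,"wz": -4},
  {"dx": 0,"dy": 0,"dz": 0,"wx": 0,"wy": 0,"wz": -4},
  {"dx": 0,"dy": 0,"dz": 0,"wx": 0,"wy": 0,"wz": -4},
  {"dx": 0,"dy": 0,"dz": 0,"wx": 0,"wy": 0,"wz": 0},
])

```text
t: 24.05
ee_pos: [0.5036, -0.2532, 0.071]
tcp_rot: [0.343, 1.54, -0.346]
wrist_force: [-1.6, -0.3, 13.1]
gripper_width: 0.096
```

```bash
python3 kz.py t5 1; cat > tq.py <<'E'
E
python3 - <<'E'
from h import *
T=[]
for i in range(3):
    snap('side','st5'); T.append(robot.state()['wrist_torque'][2])
print(np.round(T,3))
E
```

```text
24.1 [ 0.5036 -0.2533  0.071 ] -25.121643031293676 0.097 [-2.1  0.8 12.9] [-0.06  0.23  0.38]
[0.328 0.314 0.362]
```

View pics/t5z.png

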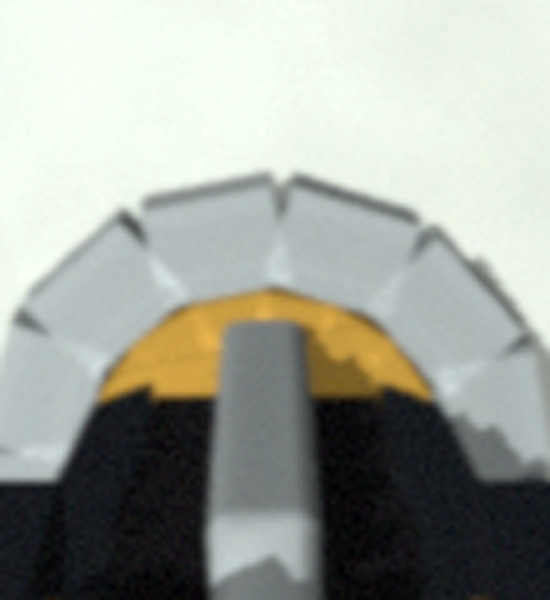

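Torque jumped from 0.07 to about 0.33 N m at 102°, so the rotor is at its stop. A final check for creep and of the whole scene.

Emit:
apply_moves([
  {"dx": 0,"dy": 0,"dz": 0,"wx": 0,"wy": 0,"wz": 0},
  {"dx": 0,"dy": 0,"dz": 0,"wx": 0,"wy": 0,"wz": 0},
  {"dx": 0,"dy": 0,"dz": 0,"wx": 0,"wy": 0,"wz": 0},
  {"dx": 0,"dy": 0,"dz": 0,"wx": 0,"wy": 0,"wz": 0},
  {"dx": 0,"dy": 0,"dz": 0,"wx": 0,"wy": 0,"wz": 0},
])

```text
t: 24.75
ee_pos: [0.5036, -0.2532, 0.071]
tcp_rot: [0.342, 1.54, -0.345]
wrist_force: [-1.0, 1.4, 12.4]
gripper_width: 0.093
```

```bash
python3 kz.py t6 1; python3 - <<'E'
from h import *
a=snap('side','st6')['pixels'];b=snap('scene','ct6')['pixels']
cv2.imwrite('pics/t6b.png',np.hstack([cv2.resize(a,(400,300)),cv2.resize(b,(400,300))]))
print(robot.state()['wrist_torque'].round(3))
E
```

```text
24.8 [ 0.5036 -0.2533  0.0711] -25.095210787908552 0.099 [-1.6  0.8 12.8] [-0.07  0.23  0.36]
[-0.022  0.245  0.33 ]
```

View pics/t6b.png

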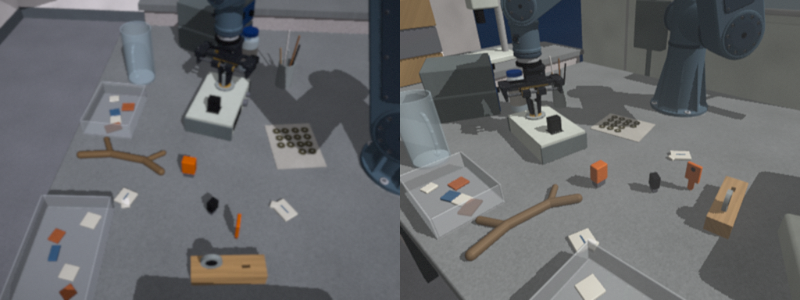

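View pics/t6.png

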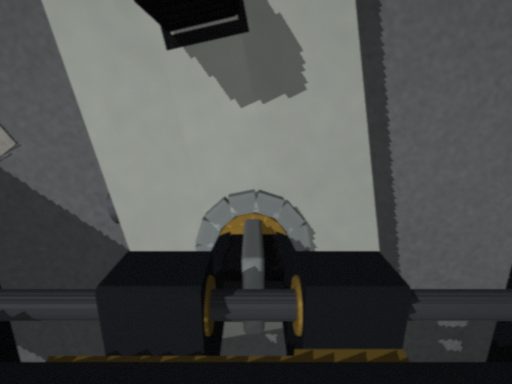

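Torque and pose are steady. The plug is seated, and the round key, antler and sherds are where they started. Handing in.

```bash
python3 -c "
from station import robot
print(robot.finish_job())"
```

```text
the job is handed in; nothing more can be done
None
```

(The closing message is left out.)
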